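# Finish a shipping rack of sleeves and lock it

### The arm

A 6-joint arm with a two-finger parallel gripper is mounted at the origin on the work surface. World frame = base frame: x ahead of the robot, y to its left, z up, the work surface at z = 0. Lengths are in mm, angles in rad, forces in N, time in s.
With the tool pointing down it reaches from about 350 to 975 mm from the base axis. Payload 7.1 kg.
Tool frame: the origin (TCP) lies between the finger pads; the fingertips stand 19 mm ahead of it and the grasp point (between the pads) is the TCP; z points along the fingers, y is the line along which they close (so a half turn about z gives the same grasp; the last joint's range is limited). The gripper opens to 88 mm and grips with 3 to 60 N. Pads are 20 mm wide; open, the fingers measure 115 mm over their backs; the gripper's body (75 mm by 178 mm) begins 61 mm behind the grasp point.
Start: joints at [1.221, 0.423, 1.63, -0, 1.089, -0.019], TCP at [202.968, 591.108, 241.675] pointing down, gripper open.
Joint ranges: [-3, 3], [-0.9, 2.11], [0.09, 2.58], [-1.31, 4.45], [0.11, 2.69], [-2.54, 2.54]. Speed limits (rad/s): [2.39, 2.39, 3.01, 3.14, 3.14, 3.14].

### API

Orientations are given as a rotation vector (axis times angle).
In Python, from workcell import ctrl gives the robot as it stands.
- The arm moves only by the tool arm_command, never from a script. Its argument "series" is a list of rows, each an object with "linear": the shift along the tool's x, y, z in m, a list of three; "turn": the turn about the tool's z in rad. A call has 1 to 10 rows; each row shifts and turns the commanded pose from where the row before left it, along the tool's axes as they then stand; what a row does not reach is not made up. A row lasts 1/10 s, in which the tool goes at most 50 mm and 8.59 degrees, less where a joint would pass 70% of its speed; a pose out of reach is approached as far as the arm can. A call with a gripper value outside its range is refused whole. "jaw" is the opening, from -1 (shut) to 1 (fully open), set as the call begins (left out, the last holds). The fingers move at their own pace and stop on an object; the grip force is fixed at half the most. Time passes only in rows, so rows that do not move let the fingers close. It gives the time, the measured TCP pose, the force, the opening and the grip force at its end, in the units of the state.
- ctrl.get_obs(): the state, without advancing time (a new reading comes with each control period).
- ctrl.get_image(name): name is "side" or "top" or "wrist"; returns a dict with "frame" (384x512x3 uint8, blue, green, red), "fx", "fy", "cx", "cy" (pixels), "rvec" (rotation vector, rad) and "tvec" (3), from world to camera coordinates, as OpenCV has them. Camera axes: x right, y down, z forward; pixel columns grow to the right and rows downward; lengths in mm; the calibration is good to about 2 mm. A picture is of the moment at which its call begins. There is no depth.
- ctrl.close_job(): hands the job in; it is judged then, once.
The state is a dict: "t": time; "qpos": joint angles; "qvel": joint speeds; "joint_torque": joint torques, N m; "ee_pos": TCP position; "orientation": TCP orientation; "ft_force": force on the tool from outside, world axes, zero at the start; "moment": the same for the moment, N m; "width": finger opening in mm; "grasp_force": force on a finger pad.
Only numpy, scipy, OpenCV 4.12 (cv2) and the standard library are available. Lean on these libraries where they do the work, as an engineer would, in place of code of your own. Each camera call takes 0.05 s, during which the arm holds its last target. There are 200 camera calls.

### The job

Stand every sleeve that has fallen over on the bench into a free cell of the blue shipping rack, upright on its square flange, beside the one already packed. Then swing the hold-down frame shut over them, take the locking pin from its park block and push it through the slot in the frame's tongue: the bore that takes it is hidden in the keeper below, so slide the pin's nose along the slot until it drops in, and push it fully home to its collar. Leave the things around the rack where they are.

Things in the scene. Friction and masses are not known exactly. Their poses are not given: they have to be found in the camera images.
- sleeve1: aluminium sleeve: round barrel 40 mm in diameter, 50 x 50 x 8 mm square flange on one end, 70 mm long in all, 0.16 kg. Origin on its axis, 35 mm from either end; own z from flange to plain end, x and y square to the flange's sides. Lies toppled on a flat of its flange and the rim of its plain end (axis 5 degrees off level, origin 23 mm up), plain end pointing somewhere to the left (+y). Two or three of sleeve1 to 3 are present, the rest None.
- sleeve2: As sleeve1; may be absent (None).
- sleeve3: As sleeve1; may be absent (None).
- packed0: The same kind of sleeve, already standing properly in cell0. Exactly one of packed0 to packed3 is present, the others absent (None); it stays in the rack.
- packed1: As packed0, but standing in cell1.
- packed2: As packed0, but standing in cell2.
- packed3: As packed0, but standing in cell3.
- rack: blue steel shipping rack fixed to the bench, base plate 235 x 330 x 12 mm. Origin on its underside, midway along y, 110 mm from its back edge; x from its front (robot side) to its hinged back, y to the left along its row of four cells (row's middle at x = -5 mm, y = 0). Cells 64 x 64 mm inside, pitch 68 mm, walls 4 mm thick, 18 mm above the plate. Front right: keeper housing 40 (x) x 108 (y) mm, 83 mm above the bench; front middle, on an ear: the pin's park block.
- cell0 (a point): centre of the floor (top of the base plate) of cell 0, the rightmost; cells count along the rack's +y, to the left; a standing sleeve's origin is 35 mm above it.
- cell1 (a point): centre of the floor (top of the base plate) of cell 1; a standing sleeve's origin is 35 mm above it.
- cell2 (a point): centre of the floor (top of the base plate) of cell 2; a standing sleeve's origin is 35 mm above it.
- cell3 (a point): centre of the floor (top of the base plate) of cell 3; a standing sleeve's origin is 35 mm above it.
- lid (a joint): angle of the steel hold-down frame (side arms, hold-down bar, front tube; 0.6 kg) about its hinge at the rack's back: 0 = shut on its stop (level, 94 mm above the bench), 1.55 to 1.82 at the start (standing up), 1.9 at most. The stiff hinge (0.85 N m) holds it where it is left. Shut, its rubber-faced bar is 3 mm above packed sleeves.
- lid_hinge (a point): middle of the frame's hinge axis, which runs along the rack's y.
- lid_tube (a point): point on the axis of the frame's round front tube, 90 mm left of its middle, clear of the tongue; tube 16 mm in diameter, 306 mm long along the rack's y, 155 mm from the hinge axis; it serves as the handle (it may turn between the fingers).
- lid_slot (a point): centre of the slot, on the top face of the frame's tongue (plate 44 x 94 x 6 mm before the tube's right part); when shut at (-102, -70, 97) mm in the rack's frame, axes as the rack's. Slot 41 mm long (y), 13 mm wide (x). Shut, the fixed keeper's flat top lies 27 mm below this face (below the housing's wider slot); its one bore, 12 mm wide, 56 mm deep, is on the slot's centre line at an unknown place within 12 mm of the slot's centre.
- pin: locking pin, 0.07 kg: shank 10 mm in diameter reaching 55 mm down, the last 8 mm tapering to a 5 mm nose; collar 22 mm in diameter, 4 mm thick; above it a black grip 14 (own x) x 24 mm (own y), from 4 to 42 mm above the origin. Origin: centre of the collar's underside, z up. Starts in the park block's 13 mm hole, collar on the block's top 70 mm above the bench, turned any way. Fully home its collar rests on the tongue.
- bin: grey open plastic bin 150 x 110 x 70 mm, bystander; origin at the centre of its underside.
- tape: roll of brown tape, 100 mm in diameter, 50 mm high, bystander; origin at the centre of its underside.
- locknut: dark steel ring nut, 72 mm in diameter, 16 mm high, bystander; origin at the centre of its underside.
There are look-alikes about, which are no part of the job. What is shaped like the pin but yellow is not meant. Leave any turquoise look-alike of the sleeve1 alone.

How it is judged:
By the outcome, as a careful person would: the job done as asked, in the order asked, and still so for the second after the job is handed in, with the robot touching nothing.
Of sleeve1, sleeve2, sleeve3 only 2 to 3 are there at a start; the rules pass over those that are not, and their reading is None.
Of packed0, packed1, packed2, packed3 only 1 to 1 are there at a start; the rules pass over those that are not, and their reading is None.
At some moment in a run one of sleeve1, sleeve2, sleeve3 may be knocked a few centimetres aside while the robot is not near it.
It also fails if it takes over 210 s, if anything falls off the work surface, if the arm or the gripper's body presses on something with over 40 N, if the wrist force passes 120 N, or if a joint passes its speed limit or range.

## Working session

There is one attempt and no reset: what is moved stays moved. The work goes in short steps, Python scripts to look and compute and a tool call to move; the robot and the scene stay as the last step left them, time stands still between calls to the robot, and variables do not carry over. Pictures are saved under pics/ and viewed, at most 14 in all, crops included, and the job is handed in when it is done.

Besides the shell and the picture viewer there is one more tool, called after "Call:" as a command line: name --argument value ..., lists and objects as JSON in quotes. arm_command: Moves the arm, as the interface text tells. Its arguments: {"type":"object","properties":{"series":{"type":"array"},"jaw":{"type":"number"}},"required":["series"]}

```bash
mkdir -p pics; ls
python3 - <<'E'
from workcell import ctrl
import cv2,numpy as np
o=ctrl.get_obs();print({k:np.round(v,3) for k,v in o.items()})
for n in ["side","top"]:
    i=ctrl.get_image(n);cv2.imwrite(f"pics/{n}0.png",i["frame"]);print(n,i["fx"],i["cx"],i["cy"],i["rvec"],i["tvec"])
E
```

```text
pics
{'t': np.float64(0.0), 'qpos': array([ 1.221,  0.424,  1.631,  0.   ,  1.089, -0.019]), 'qvel': array([-0.   ,  0.001, -0.001,  0.   , -0.   ,  0.001]), 'joint_torque': array([ 1.0000e-03, -5.4464e+01, -2.7367e+01,  6.5000e-02,  2.3000e-02,
       -0.0000e+00]), 'ee_pos': array([202.766, 590.61 , 240.907]), 'orientation': array([-5.170e-01, -3.098e+00,  2.000e-03]), 'ft_force': array([0.13 , 1.311, 0.075]), 'moment': array([-0.04 , -0.017, -0.009]), 'grasp_force': np.float64(0.0), 'width': np.float64(87.623)}
side 483.31141557271934 262.3893028973727 193.7335006462167 [ 2.0988036  -0.09197498  0.0704818 ] [-543.12437325  101.62860747 1257.37317294]
top 499.0371016044097 260.9727375513007 194.29394657076028 [ 2.18229199 -2.1845959   0.10981526] [  13.80718413  554.63701347 1426.57411784]
```

View pics/side0.png

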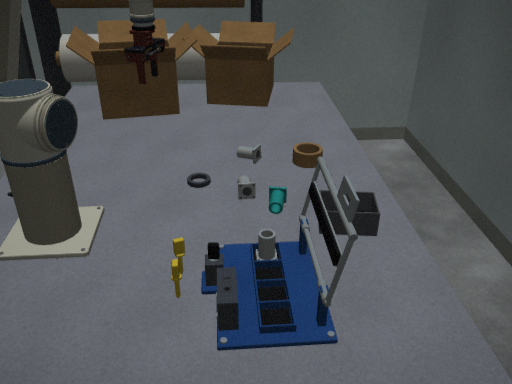

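View pics/top0.png

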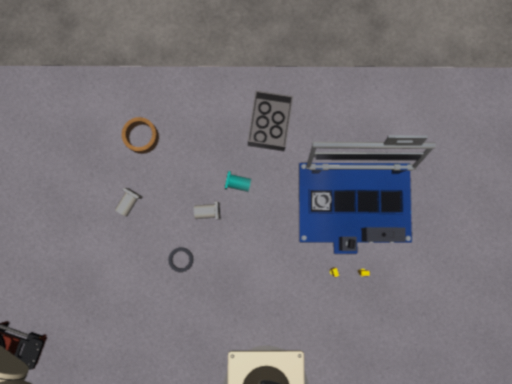

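The top view (up = +x, left = +y) shows two fallen sleeves, at about (205,212) and (127,203). A turquoise look-alike lies at (238,183). The rack spans (300..411, 163..242) with its leftmost cell (cell3) packed at (321,201). The black pin is in its park block at (348,243), the yellow look-alikes are at (335,272) and (365,272), and the lid is standing up.

```bash
cat > h.py <<'E'
from workcell import ctrl
import cv2,numpy as np
from scipy.spatial.transform import Rotation as Ro
def img(n,f=None):
    i=ctrl.get_image(n)
    if f: cv2.imwrite(f"pics/{f}.png",i["frame"])
    i["R"]=Ro.from_rotvec(np.ravel(i["rvec"])).as_matrix();i["t"]=np.ravel(i["tvec"]);return i
def ray(i,p,z):   # pixel -> world point on plane z
    d=i["R"].T@np.array([(p[0]-i["cx"])/i["fx"],(p[1]-i["cy"])/i["fy"],1.]);c=-i["R"].T@i["t"]
    return c+d*(z-c[2])/d[2]
def proj(i,P):
    q=i["R"]@np.asarray(P,float)+i["t"];return np.array([i["fx"]*q[0]/q[2]+i["cx"],i["fy"]*q[1]/q[2]+i["cy"]])
def pose():
    o=ctrl.get_obs();R=Ro.from_rotvec(o["orientation"]).as_matrix();return o,R
def go(P=None,ydir=None):
    """tool-frame shift (m) to world point P and turn (rad) so tool y lies along angle ydir (deg, mod 180); shift is in present tool axes"""
    o,R=pose();out={"pos":np.round(o["ee_pos"],1),"tool y deg":round(float(np.degrees(np.arctan2(R[1,1],R[0,1]))),1),"q6":round(float(o["qpos"][5]),2),"t":round(float(o["t"]),1),"w":round(float(o["width"]),1)}
    if P is not None: out["shift"]=np.round(R.T@(np.asarray(P)-o["ee_pos"])/1000,4)
    if ydir is not None:
        a=np.degrees(np.arctan2(R[1,1],R[0,1]))-ydir;a=(a+90)%180-90;out["turn"]=round(float(np.radians(a)),3)
    print(out)
def blobs(m,mn=60):
    cs,_=cv2.findContours(m.astype(np.uint8),cv2.RETR_EXTERNAL,cv2.CHAIN_APPROX_NONE)
    return [c for c in cs if cv2.contourArea(c)>mn]
E
python3 - <<'E'
from h import *
i=img("top");f=i["frame"];hsv=cv2.cvtColor(f,cv2.COLOR_BGR2HSV)
g=(hsv[...,1]<45)&(hsv[...,2]>125)
for c in blobs(g,50):
    (u,v),wh,a=cv2.minAreaRect(c);b=cv2.boxPoints(((u,v),wh,a))
    print("grey",np.round([u,v,*wh]),ray(i,(u,v),25).round(0),[ray(i,p,25)[:2].round().tolist() for p in b])
b=(hsv[...,0]>105)&(hsv[...,0]<130)&(hsv[...,1]>150)&(hsv[...,2]>60)
c=max(blobs(b),key=cv2.contourArea);h=cv2.approxPolyDP(cv2.convexHull(c),5,True)[:,0]
print("blue",[(p.tolist(),ray(i,p,12)[:2].round().tolist()) for p in h])
cut=cv2.resize(f[120:290,280:450],None,fx=4,fy=4,interpolation=2)[:600];cv2.imwrite("pics/rackcrop.png",cut)
for n,p,z in [("pin",(348,243),100),("packed",(321,201),82),("bolt",(304,238),12),("bolt",(408,239),12)]: print(n,ray(i,p,z).round())
E
```

```text
grey [ 38. 374.  18.  19.] [ 49. 638.  25.] [[37.0, 672.0], [84.0, 650.0], [61.0, 604.0], [14.0, 626.0]]
grey [440. 366.  15.  14.] [  65. -494.   25.] [[66.0, -465.0], [94.0, -494.0], [64.0, -523.0], [37.0, -494.0]]
grey [255. 224. 511. 317.] [467.  29.  25.] [[26.0, 743.0], [935.0, 783.0], [940.0, -736.0], [18.0, -694.0]]
blue [([408, 171], [625.0, -422.0]), ([410, 235], [436.0, -422.0]), ([355, 252], [387.0, -260.0]), ([335, 252], [387.0, -202.0]), ([300, 236], [434.0, -100.0]), ([300, 168], [633.0, -102.0])]
pin [ 414. -224.  100.]
packed [ 531. -154.   82.]
bolt [ 428. -112.   12.]
bolt [ 424. -416.   12.]
```

View pics/rackcrop.png

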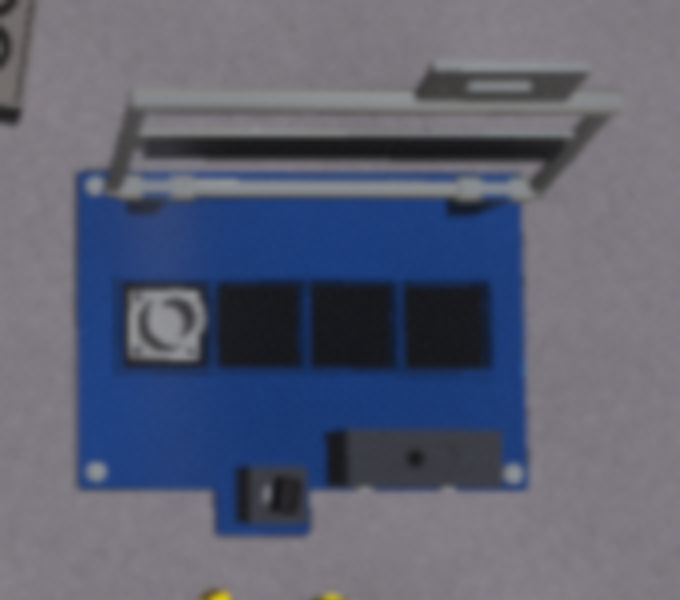

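The crop shows three empty dark cells at full-image pixels (345,201), (368,201) and (392,201). The packed cell is at (321,201), the keeper housing front right, and the pin (black grip) in the block at about (351,243). Next I go above the nearer sleeve.

Run:
```python
from h import *
i=img("top")
for p in [(205,212),(127,203)]: print(ray(i,p,23).round())
for p in [(321,201),(345,201),(368.2,201),(391.7,201)]: print(ray(i,p,25).round())
P=ray(i,(205,212),23); go([P[0]-40,P[1],200],0)
```

```text
[503. 175.  23.]
[530. 401.  23.]
[ 535. -161.   25.]
[ 535. -231.   25.]
[ 535. -299.   25.]
[ 535. -367.   25.]
{'pos': array([202.9, 590.8, 241.2]), 'tool y deg': 71.0, 'q6': -0.02, 't': 0.2, 'w': 87.8, 'shift': array([-0.3813, -0.3083,  0.0415]), 'turn': 1.24}
```

Call:
arm_command --series '[{"linear": [-0.038, -0.031, 0.004], "turn": 0}, {"linear": [-0.038, -0.031, 0.004], "turn": 0}, {"linear": [-0.038, -0.031, 0.004], "turn": 0}, {"linear": [-0.038, -0.031, 0.004], "turn": 0}, {"linear": [-0.038, -0.031, 0.004], "turn": 0}, {"linear": [-0.038, -0.031, 0.004], "turn": 0}, {"linear": [-0.038, -0.031, 0.004], "turn": 0}, {"linear": [-0.038, -0.031, 0.004], "turn": 0}, {"linear": [-0.038, -0.031, 0.004], "turn": 0}, {"linear": [-0.038, -0.031, 0.004], "turn": 0}]'

```text
t: 1.2
ee_pos: [462.4, 172.7, 201.6]
orientation: [0.517, 3.098, 0.0]
ft_force: [1.2, 0.8, -0.6]
width: 87.9
grasp_force: 0.0
```

Call:
arm_command --series '[{"linear": [0, 0, 0], "turn": 0.14}, {"linear": [0, 0, 0], "turn": 0.14}, {"linear": [0, 0, 0], "turn": 0.14}, {"linear": [0, 0, 0], "turn": 0.14}, {"linear": [0, 0, 0], "turn": 0.14}, {"linear": [0, 0, 0], "turn": 0.14}, {"linear": [0, 0, 0], "turn": 0.14}, {"linear": [0, 0, 0], "turn": 0.14}, {"linear": [0, 0, 0], "turn": 0.12}, {"linear": [0, 0, 0], "turn": 0}]'

```text
t: 2.2
ee_pos: [461.6, 174.5, 201.6]
orientation: [-2.223, -2.22, 0.0]
ft_force: [0.3, -0.1, -0.2]
width: 88.1
grasp_force: 0.0
```

Run:
```python
from h import *
i=img("wrist","w1");print(i["t"],i["R"].round(2).tolist(),i["fx"]);go()
```

```text
[-462.54442266  144.52756843  403.74719218] [[1.0, -0.0, -0.0], [-0.0, -0.96, 0.29], [-0.0, -0.29, -0.96]] 330.33033951459
{'pos': array([461.6, 174.5, 201.6]), 'tool y deg': 0.1, 'q6': 0.33, 't': 2.2, 'w': 87.9}
```

View pics/w1.png

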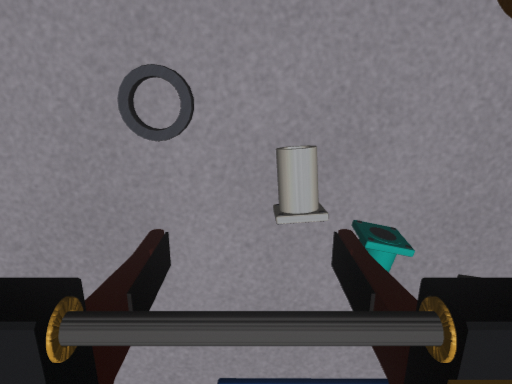

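The wrist view (image up = +y) shows the sleeve with its plain end up at (298,148). The flange is at (274..327, 205..222), so the axis is nearly along world y.

Run:
```python
from h import *
i=img("wrist");print("cam",(-i["R"].T@i["t"]).round())
print("plain",ray(i,(277.5,151),20).round(1),ray(i,(318,150),20).round(1))
print("fl outer",ray(i,(276,222),48).round(1),ray(i,(327,219),48).round(1))
print("fl inner",ray(i,(274,207),48).round(1),ray(i,(325,205),48).round(1))
print("rim top",ray(i,(298,148),40).round(1))
```

```text
cam [463. 254. 345.]
plain [489.3 200.8  20. ] [529.3 201.9  20. ]
fl outer [487.3 136.7  48. ] [536.2 139.9  48. ]
fl inner [485. 152.  48.] [533.3 154.1  48. ]
rim top [506.5 206.9  40. ]
```

Call:
arm_command --jaw 0.4 --series '[{"linear": [0.015, 0.024, 0.03], "turn": 0}, {"linear": [0.016, 0.024, 0.03], "turn": 0}, {"linear": [0, 0, 0.03], "turn": -0.042}, {"linear": [0, 0, 0.03], "turn": 0}, {"linear": [0, 0, 0.03], "turn": 0}, {"linear": [0, 0, 0.02], "turn": 0}, {"linear": [0, 0, 0], "turn": 0}]'

```text
t: 3.0
ee_pos: [507.8, 204.8, 29.1]
orientation: [-2.17, -2.269, 0.007]
ft_force: [-0.7, -0.6, -0.2]
width: 61.7
grasp_force: 0.0
```

Run:
```python
from h import *
i=img("wrist","w2");go([509.3,205,22],2.5)
```

```text
{'pos': array([508.8, 205.2,  30.6]), 'tool y deg': 2.5, 'q6': 0.32, 't': 3.0, 'w': 61.6, 'shift': array([-0.0002,  0.0005,  0.0086]), 'turn': 0.0}
```

View pics/w2.png

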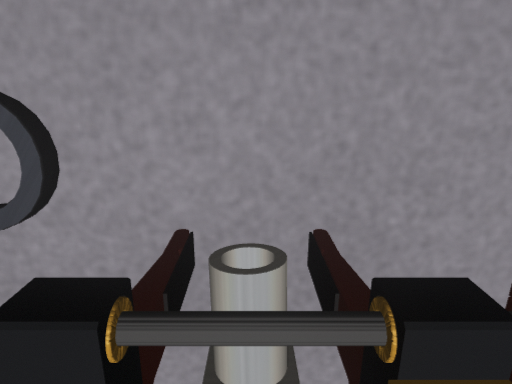

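The plain end (bore at (248,258)) is centred between the fingertips. I lower, close and lift.

Call:
arm_command --jaw 0.4 --series '[{"linear": [0, 0, 0.009], "turn": 0}, {"linear": [0, 0, 0], "turn": 0}]'

```text
t: 3.25
ee_pos: [510.0, 205.6, 23.0]
orientation: [2.173, 2.268, 0.001]
ft_force: [-0.2, -0.3, 0.4]
width: 61.3
grasp_force: 0.0
```

Call:
arm_command --jaw -0.15 --series '[{"linear": [0, 0, 0], "turn": 0}, {"linear": [0, 0, 0], "turn": 0}, {"linear": [0, 0, 0], "turn": 0}, {"linear": [0, 0, 0], "turn": 0}, {"linear": [0, 0, 0], "turn": 0}, {"linear": [0, 0, 0], "turn": 0}]'

```text
t: 3.85
ee_pos: [509.8, 205.6, 23.0]
orientation: [2.174, 2.267, 0.001]
ft_force: [-0.9, 0.4, 5.2]
width: 39.3
grasp_force: 30.0
```

Call:
arm_command --series '[{"linear": [0, 0, -0.01], "turn": 0}, {"linear": [0, 0, -0.02], "turn": 0}, {"linear": [0, 0, -0.025], "turn": 0}, {"linear": [0, 0, -0.025], "turn": 0}, {"linear": [0, 0, -0.02], "turn": 0}, {"linear": [0, 0, 0], "turn": 0}]'

```text
t: 4.45
ee_pos: [511.3, 206.0, 125.4]
orientation: [2.173, 2.266, 0.007]
ft_force: [1.0, 0.2, -2.1]
width: 39.0
grasp_force: 30.0
```

Run:
```python
from h import *
a=img("side")["frame"][120:240,180:320];b=img("wrist")["frame"]
cv2.imwrite("pics/m1.png",np.hstack([cv2.resize(a,(448,384),interpolation=2),b[:,100:430]]));go()
```

```text
{'pos': array([509.6, 205.4, 122.7]), 'tool y deg': 2.4, 'q6': 0.32, 't': 4.5, 'w': 39.2}
```

View pics/m1.png

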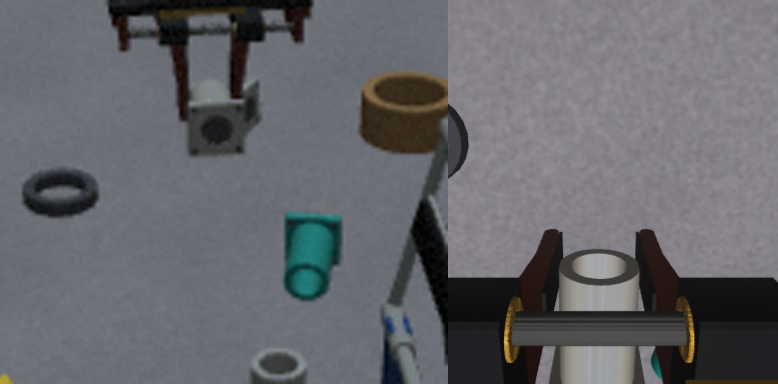

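The side and wrist views show the sleeve gripped at its plain end and still level, with the flange toward −y. I'll pivot it upright in the grip by pushing the flange's lower part against the rack base plate's left edge (y≈−101, 12 mm high).

Call:
arm_command --series '[{"linear": [-0.03, 0.002, 0], "turn": 0}, {"linear": [-0.045, 0.003, 0], "turn": 0}, {"linear": [-0.045, 0.003, 0], "turn": 0}, {"linear": [-0.045, 0.003, 0], "turn": 0}, {"linear": [-0.04, 0.003, 0], "turn": 0}, {"linear": [-0.021, 0.002, 0], "turn": 0.05}, {"linear": [0, 0, 0.03], "turn": 0}, {"linear": [0, 0, 0.03], "turn": 0}, {"linear": [0, 0, 0.03], "turn": 0}, {"linear": [0, 0, 0], "turn": 0}]'

```text
t: 5.55
ee_pos: [531.3, -19.6, 28.2]
orientation: [-2.226, -2.207, 0.01]
ft_force: [-1.5, -0.4, -3.0]
width: 39.0
grasp_force: 30.0
```

Run:
```python
from h import *
a=img("side")["frame"][160:360,140:400];cv2.imwrite("pics/m2.png",cv2.resize(a,(780,600),interpolation=2));go([530,-24,30.5],-0.5)
P=[]
C=-101;r=18
for th in np.radians(np.arange(0,91,10)): P.append([C+66*np.cos(th)-r*np.sin(th),12+66*np.sin(th)+r*np.cos(th)])
P=np.array(P);print(P.round(1).tolist(),np.diff(P,axis=0).round(1).tolist())
```

```text
{'pos': array([532.7, -19.6,  30.2]), 'tool y deg': -0.5, 'q6': -0.05, 't': 5.6, 'w': 39.1, 'shift': array([-0.0044, -0.0026, -0.0003]), 'turn': 0.001}
[[-35.0, 30.0], [-39.1, 41.2], [-45.1, 51.5], [-52.8, 60.6], [-62.0, 68.2], [-72.4, 74.1], [-83.6, 78.2], [-95.3, 80.2], [-107.3, 80.1], [-119.0, 78.0]] [[-4.1, 11.2], [-6.0, 10.3], [-7.7, 9.1], [-9.2, 7.6], [-10.4, 5.9], [-11.2, 4.0], [-11.8, 2.0], [-11.9, -0.1], [-11.7, -2.1]]
```

View pics/m2.png

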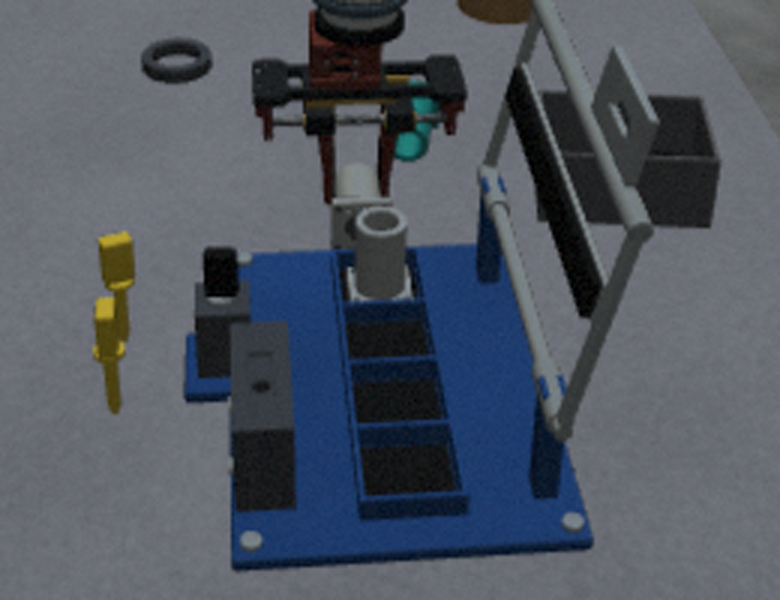

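The flange faces the rack's left edge, but x≈530 would end against the packed sleeve. I shift to x≈462, in front of the cell row, and run the arc there.

Call:
arm_command --series '[{"linear": [0, -0.035, 0], "turn": 0}, {"linear": [0, -0.035, 0], "turn": 0}, {"linear": [-0.008, 0, 0], "turn": 0}, {"linear": [-0.005, 0, 0], "turn": 0}, {"linear": [0, 0, 0], "turn": 0}]'

```text
t: 6.1
ee_pos: [460.6, -29.9, 33.1]
orientation: [-2.227, -2.203, 0.006]
ft_force: [-10.7, 20.1, 5.0]
width: 39.0
grasp_force: 30.1
```

Run:
```python
from h import *
go([462,-35,30],-0.5);print(ctrl.get_obs()["ft_force"].round(1))
```

```text
{'pos': array([460.6, -29.9,  33.1]), 'tool y deg': -0.6, 'q6': -0.09, 't': 6.1, 'w': 39.0, 'shift': array([-0.0051,  0.0015,  0.0031]), 'turn': -0.002}
[-10.7  20.1   5. ]
```

Call:
arm_command --series '[{"linear": [-0.002, 0, -0.006], "turn": 0}, {"linear": [-0.002, 0, -0.005], "turn": 0}, {"linear": [-0.003, 0, -0.005], "turn": 0}, {"linear": [-0.003, 0, -0.005], "turn": 0}, {"linear": [-0.004, 0, -0.005], "turn": 0}, {"linear": [-0.004, 0, -0.004], "turn": 0}, {"linear": [-0.005, 0, -0.004], "turn": 0}, {"linear": [-0.005, 0, -0.004], "turn": 0}]'

```text
t: 6.9
ee_pos: [465.2, -60.6, 71.1]
orientation: [2.23, 2.212, 0.001]
ft_force: [0.9, 3.6, -1.4]
width: 39.3
grasp_force: 30.0
```

Run:
```python
from h import *
go();print(ctrl.get_obs()["ft_force"].round(1))
a=img("side")["frame"][160:300,150:320];b=img("wrist")["frame"]
cv2.imwrite("pics/m3.png",np.hstack([cv2.resize(a,(466,384),interpolation=2),b[:,100:430]]))
```

```text
{'pos': array([465.2, -60.6,  71.1]), 'tool y deg': -0.5, 'q6': -0.15, 't': 6.9, 'w': 39.3}
[ 0.9  3.6 -1.4]
```

View pics/m3.png

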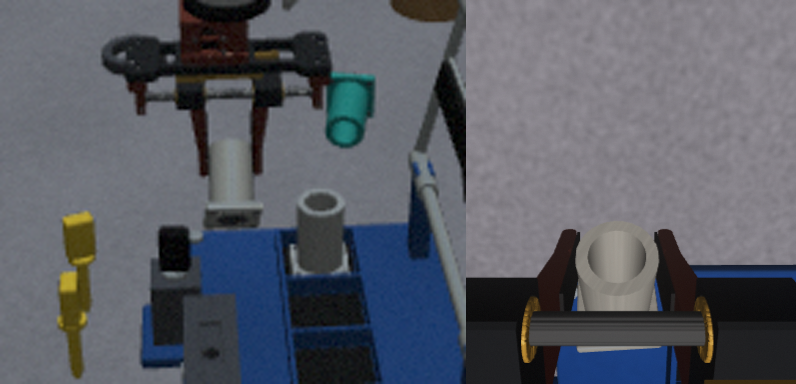

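Both views show the sleeve already tilted by about half. I continue the arc.

Call:
arm_command --series '[{"linear": [-0.005, 0, -0.002], "turn": 0}, {"linear": [-0.005, 0, -0.002], "turn": 0}, {"linear": [-0.006, 0, -0.002], "turn": 0}, {"linear": [-0.006, 0, -0.001], "turn": 0}, {"linear": [-0.006, 0, -0.001], "turn": 0}, {"linear": [-0.006, 0, 0], "turn": 0}, {"linear": [-0.006, 0, 0.001], "turn": 0}, {"linear": [-0.006, 0, 0.001], "turn": 0}, {"linear": [-0.006, 0, 0.001], "turn": 0}, {"linear": [0, 0, 0], "turn": 0}]'

```text
t: 8.0
ee_pos: [465.1, -112.9, 76.6]
orientation: [2.23, 2.211, 0.001]
ft_force: [-1.8, 0.5, 12.1]
width: 39.2
grasp_force: 30.0
```

Run:
```python
from h import *
go();print(ctrl.get_obs()["ft_force"].round(1))
a=img("side")["frame"][160:300,150:320];b=img("wrist")["frame"]
cv2.imwrite("pics/m4.png",np.hstack([cv2.resize(a,(466,384),interpolation=2),b[:,100:430]]))
```

```text
{'pos': array([ 465.1, -112.9,   76.6]), 'tool y deg': -0.5, 'q6': -0.25, 't': 8.0, 'w': 39.2}
[-1.8  0.5 12.1]
```

View pics/m4.png

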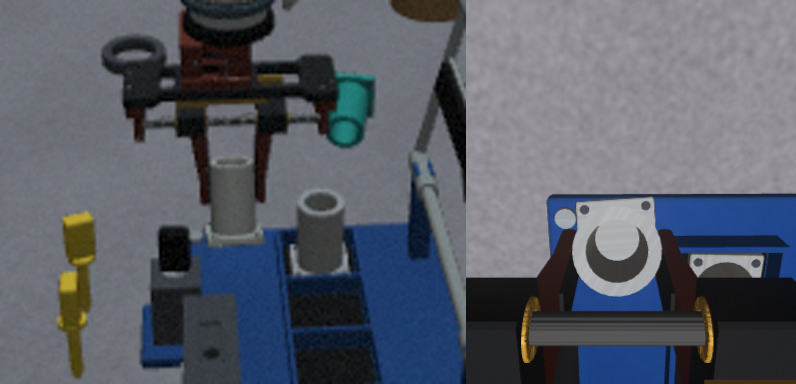

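The sleeve now stands upright on the rack plate in the grip, with the rim circle at about wrist pixel (251,258). The flange is yawed roughly 6°. Next I measure the offsets.

Run:
```python
from h import *
i=img("wrist")
print("rim",ray(i,(251,258),82).round(1));a=ray(i,(211,207),20);b=ray(i,(289,198),20);print(a.round(1),b.round(1),np.degrees(np.arctan2(*(b-a)[[1,0]])))
print("bolt",ray(i,(199,218),14).round(1)); print("rack left edge",ray(i,(181,197),12).round(1),ray(i,(429,197),12).round(1))
go([465,-112,185])
```

```text
rim [ 466.6 -105.8   82. ]
[ 441.2 -101.9   20. ] [490.9 -96.3  20. ] 6.382955608927587
bolt [ 432.1 -111.6   14. ]
rack left edge [420.7 -97.5  12. ] [584.2 -99.   12. ]
{'pos': array([ 465.1, -112.7,   76.6]), 'tool y deg': -0.5, 'q6': -0.25, 't': 8.2, 'w': 39.6, 'shift': array([ 0.0006,  0.    , -0.1084])}
```

The rim centre (y≈−106) and flange centre (y≈−124) show about 15° of tilt left. I drag it further with light downward pressure so the flange levels on the plate.

Call:
arm_command --series '[{"linear": [-0.004, 0, 0.001], "turn": 0}, {"linear": [-0.004, 0, 0.001], "turn": 0}, {"linear": [-0.004, 0, 0.001], "turn": 0}, {"linear": [-0.004, 0, 0], "turn": 0}, {"linear": [-0.004, 0, 0], "turn": 0}, {"linear": [-0.004, 0, 0], "turn": 0}, {"linear": [0, 0, 0], "turn": 0}]'

```text
t: 8.85
ee_pos: [464.5, -136.7, 72.9]
orientation: [2.23, 2.212, 0.0]
ft_force: [0.7, 0.7, 6.0]
width: 39.4
grasp_force: 30.0
```

Run:
```python
from h import *
go();print(ctrl.get_obs()["ft_force"].round(1),ctrl.get_obs()["moment"].round(2))
i=img("wrist","w5");f=i["frame"];g=cv2.cvtColor(f,cv2.COLOR_BGR2HSV)
m=((g[...,1]<40)&(g[...,2]>140))
m[:150]=0
for c in blobs(m,150):
    x,y,w,h=cv2.boundingRect(c);print((x,y,w,h),cv2.contourArea(c),np.round(cv2.minAreaRect(c)[2]))
cv2.imwrite("pics/w5c.png",cv2.resize(f[150:384,140:420],None,fx=2.5,fy=2.5,interpolation=2))
```

```text
{'pos': array([ 464.5, -136.7,   72.9]), 'tool y deg': -0.5, 'q6': -0.3, 't': 8.8, 'w': 39.4}
[0.7 0.7 6. ] [ 0.57 -0.05  0.04]
(17, 359, 27, 25) 317.0 90.0
(325, 223, 81, 54) 1274.0 1.0
(186, 175, 110, 121) 8987.0 84.0
(0, 150, 512, 161) 27608.5 90.0
```

View pics/w5c.png

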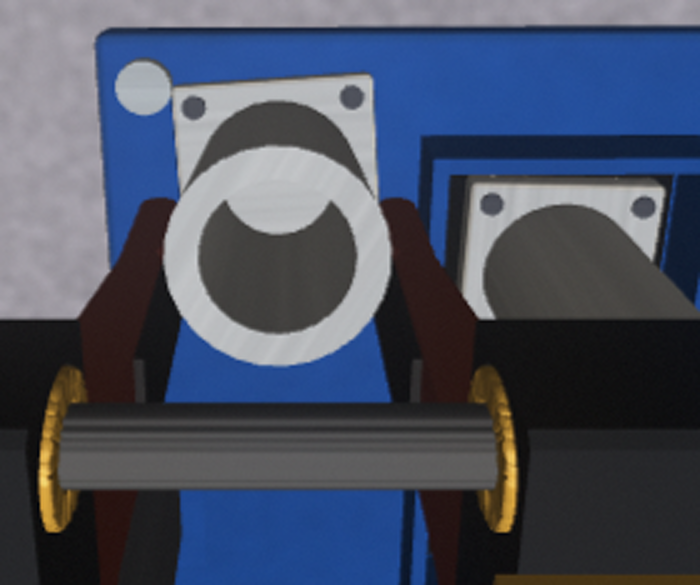

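The view shows the sleeve nearly square on the plate: rim centre at (251,252), flange far edge at (209..289, 185..180).

Run:
```python
from h import *
i=img("wrist")
print("rim",ray(i,(251,252),82).round(1));print("flange edge",ray(i,(209,185),20).round(1),ray(i,(289,179.6),20).round(1))
print("edges cell3 flange",ray(i,(140+470/2.5,150+183/2.5),20).round(1),ray(i,(140+664/2.5,150+186/2.5),20).round(1))
print("cell3 inner wall top corner",ray(i,(140+432/2.5,150+160/2.5),30).round(1))
print("rack edge",ray(i,(140+105/2.5,150+30/2.5),12).round(1),ray(i,(140+690/2.5,150+29/2.5),12).round(1))
go()
```

```text
rim [ 466.  -124.8   82. ]
flange edge [ 440.4 -110.2   20. ] [ 489.6 -107.3   20. ]
edges cell3 flange [ 515.1 -136.1   20. ] [ 564.7 -137.4   20. ]
cell3 inner wall top corner [ 503.2 -126.1   30. ]
rack edge [423.1 -97.3  12. ] [569.9 -98.4  12. ]
{'pos': array([ 464.5, -136.6,   72.9]), 'tool y deg': -0.5, 'q6': -0.3, 't': 8.9, 'w': 39.3}
```

The remaining tilt is about 8°, with the barrel near the pad's edge. I release here so it settles flat on the plate, then regrip it centred.

Call:
arm_command --jaw 0.2 --series '[{"linear": [0, 0, 0], "turn": 0}, {"linear": [0, 0, 0], "turn": 0}, {"linear": [0, 0, 0], "turn": 0}, {"linear": [0, 0, 0], "turn": 0}, {"linear": [0, 0, -0.03], "turn": 0}, {"linear": [0, 0, -0.04], "turn": 0}, {"linear": [0, 0, -0.04], "turn": 0}, {"linear": [0, 0, 0], "turn": 0}]'

```text
t: 9.75
ee_pos: [467.1, -137.0, 187.1]
orientation: [2.225, 2.207, 0.006]
ft_force: [0.1, 0.1, -0.8]
width: 52.8
grasp_force: 0.0
```

Run:
```python
from h import *
go()
i=img("wrist","w6");f=i["frame"];g=cv2.cvtColor(f,cv2.COLOR_BGR2HSV)
# light parts within blue surroundings
m=((g[...,1]<60)&(g[...,2]>120)).astype(np.uint8)
m[:170]=0
for c in blobs(m,300):
    x,y,w,h=cv2.boundingRect(c);r=cv2.minAreaRect(c);print((x,y,w,h),cv2.contourArea(c),np.round(r[2]),[tuple(np.round(p)) for p in cv2.boxPoints(r)])
cv2.imwrite("pics/w6c.png",np.hstack([f[130:,100:],np.zeros((254,2,3),np.uint8),cv2.resize(img("side")["frame"][160:300,150:320],(308,254))]))
```

```text
{'pos': array([ 467.1, -137. ,  187.1]), 'tool y deg': -0.5, 'q6': -0.3, 't': 9.8, 'w': 52.8}
(167, 346, 35, 38) 1048.0 90.0 [(np.float32(167.0), np.float32(346.0)), (np.float32(201.0), np.float32(346.0)), (np.float32(201.0), np.float32(383.0)), (np.float32(167.0), np.float32(383.0))]
(419, 215, 26, 63) 1042.5 9.0 [(np.float32(419.0), np.float32(277.0)), (np.float32(428.0), np.float32(215.0)), (np.float32(449.0), np.float32(218.0)), (np.float32(439.0), np.float32(280.0))]
(313, 204, 49, 46) 1592.0 55.0 [(np.float32(308.0), np.float32(220.0)), (np.float32(345.0), np.float32(194.0)), (np.float32(371.0), np.float32(231.0)), (np.float32(334.0), np.float32(257.0))]
(445, 183, 67, 128) 6195.0 6.0 [(np.float32(441.0), np.float32(305.0)), (np.float32(454.0), np.float32(182.0)), (np.float32(521.0), np.float32(189.0)), (np.float32(508.0), np.float32(312.0))]
(295, 179, 54, 48) 728.0 90.0 [(np.float32(295.0), np.float32(179.0)), (np.float32(348.0), np.float32(179.0)), (np.float32(348.0), np.float32(226.0)), (np.float32(295.0), np.float32(226.0))]
(434, 170, 25, 21) 312.5 11.0 [(np.float32(433.0), np.float32(187.0)), (np.float32(437.0), np.float32(166.0)), (np.float32(459.0), np.float32(170.0)), (np.float32(454.0), np.float32(191.0))]
(221, 170, 53, 51) 2015.0 90.0 [(np.float32(221.0), np.float32(170.0)), (np.float32(273.0), np.float32(170.0)), (np.float32(273.0), np.float32(220.0)), (np.float32(221.0), np.float32(220.0))]
(0, 170, 203, 141) 19417.0 90.0 [(np.float32(-0.0), np.float32(170.0)), (np.float32(202.0), np.float32(170.0)), (np.float32(202.0), np.float32(310.0)), (np.float32(0.0), np.float32(310.0))]
```

View pics/w6c.png

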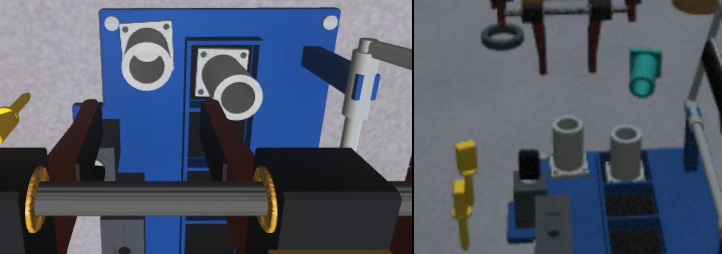

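The sleeve stands upright on the plate, with its rim centre at about (247,196) in the full wrist image. Now I compute its position and the rack pose from the cells.

Run:
```python
from h import *
i=img("wrist");f=i["frame"];g=cv2.cvtColor(f,cv2.COLOR_BGR2HSV)
m=((g[...,1]<60)&(g[...,2]>150)).astype(np.uint8);m[:140]=0;m[230:]=0;m[:,:213]=0;m[:,280:]=0
c=max(blobs(m,100),key=cv2.contourArea);h=cv2.approxPolyDP(cv2.convexHull(c),3,True)[:,0];print(h.tolist())
r=ray(i,(247.5,196),82);print("rim",r.round(1))
a=ray(i,(220,156),20);b=ray(i,(270,150),20);print(a.round(1),b.round(1),np.degrees(np.arctan2(*(b-a)[[1,0]])))
for p in [(112,23),(330,21)]: print("bolt",ray(i,(p[0]+100,p[1]+130),14).round(1))
print("packed rim",ray(i,(338,227),82).round(1))
go([r[0],r[1],150],87)
```

```text
[[213, 148], [275, 154], [277, 201], [267, 217], [247, 223], [230, 213], [213, 161]]
rim [ 463.6 -131.9   82. ]
[ 437.6 -111.4   20. ] [ 484.4 -106.2   20. ] 6.365705980560646
bolt [ 429.5 -109.6   14. ]
bolt [ 637.  -109.5   14. ]
packed rim [ 535.4 -158.4   82. ]
{'pos': array([ 463.8, -136. ,  182.2]), 'tool y deg': -0.5, 'q6': -0.3, 't': 9.9, 'w': 52.4, 'shift': array([ 0.0041, -0.0002,  0.0322]), 'turn': -1.526}
```

Call:
arm_command --jaw 0.3 --series '[{"linear": [0.003, -0.0005, 0], "turn": -0.14}, {"linear": [0, 0, 0], "turn": -0.14}, {"linear": [0, 0, 0], "turn": -0.14}, {"linear": [0, 0, 0], "turn": -0.14}, {"linear": [0, 0, 0], "turn": -0.14}, {"linear": [0, 0, 0], "turn": -0.14}, {"linear": [0, 0, 0], "turn": -0.14}, {"linear": [0, 0, 0], "turn": -0.14}, {"linear": [0, 0, 0], "turn": -0.14}, {"linear": [0, 0, 0], "turn": -0.14}]'

```text
t: 10.9
ee_pos: [462.5, -132.7, 180.6]
orientation: [-0.271, -3.126, -0.001]
ft_force: [0.9, 0.0, -0.2]
width: 56.8
grasp_force: 0.0
```

Call:
arm_command --series '[{"linear": [0, 0, 0.02], "turn": -0.14}, {"linear": [0, 0, 0.02], "turn": -0.14}, {"linear": [0, 0, 0], "turn": 0}]'

```text
t: 11.2
ee_pos: [460.9, -132.2, 139.1]
orientation: [0.16, -3.13, -0.004]
ft_force: [0.1, 0.4, 0.2]
width: 57.3
grasp_force: 0.0
```

Run:
```python
from h import *
go([463.3,-133,66],96.4)
```

```text
{'pos': array([ 460.9, -132.2,  139.1]), 'tool y deg': 95.9, 'q6': -1.98, 't': 11.2, 'w': 57.3, 'shift': array([-0.0028, -0.0012,  0.0731]), 'turn': -0.009}
```

Call:
arm_command --series '[{"linear": [-0.002, -0.001, 0.025], "turn": 0}, {"linear": [0, 0, 0.025], "turn": 0}, {"linear": [0, 0, 0.023], "turn": 0}, {"linear": [0, 0, 0], "turn": 0}]'

```text
t: 11.6
ee_pos: [463.6, -133.2, 67.2]
orientation: [0.153, -3.132, -0.003]
ft_force: [-0.4, 1.0, 0.1]
width: 56.6
grasp_force: 0.0
```

Call:
arm_command --jaw -0.15 --series '[{"linear": [0, 0, 0], "turn": 0}, {"linear": [0, 0, 0], "turn": 0}, {"linear": [0, 0, 0], "turn": 0}, {"linear": [0, 0, 0], "turn": 0}, {"linear": [0, 0, -0.02], "turn": 0}, {"linear": [0, 0, -0.04], "turn": 0}, {"linear": [0, 0, -0.04], "turn": 0}, {"linear": [0, 0, 0], "turn": 0}]'

```text
t: 12.4
ee_pos: [468.7, -134.7, 174.5]
orientation: [-0.158, 3.129, -0.005]
ft_force: [0.9, -0.2, -2.3]
width: 39.5
grasp_force: 30.0
```

Run:
```python
from h import *
go([533,-366,170],90)
```

```text
{'pos': array([ 468.7, -134.7,  174.5]), 'tool y deg': 95.8, 'q6': -1.98, 't': 12.4, 'w': 39.5, 'shift': array([-0.0406, -0.2366,  0.0057]), 'turn': 0.101}
```

Call:
arm_command --series '[{"linear": [-0.009, -0.04, 0], "turn": 0}, {"linear": [-0.009, -0.04, 0], "turn": 0}, {"linear": [-0.009, -0.04, 0], "turn": 0}, {"linear": [-0.009, -0.04, 0], "turn": 0}, {"linear": [-0.009, -0.04, 0], "turn": 0}, {"linear": [0, -0.038, 0], "turn": 0}, {"linear": [0, 0, 0.02], "turn": 0.1}, {"linear": [0, 0, 0], "turn": 0}, {"linear": [0, 0, 0], "turn": 0}]'

```text
t: 13.3
ee_pos: [533.5, -365.1, 148.3]
orientation: [0.005, -3.139, -0.003]
ft_force: [0.8, 0.3, -1.9]
width: 39.5
grasp_force: 30.0
```

Run:
```python
from h import *
go([533,-366,100],90)
i=img("top","t7");f=i["frame"];g=cv2.cvtColor(f,cv2.COLOR_BGR2HSV)
m=(g[...,2]<45);m[:190]=0;m[213:]=0;m[:,295:]=m[:,295:];m[:,:295]=0;m[:,415:]=0
for c in blobs(m,100):
    x,y,w,h=cv2.boundingRect(c);M=cv2.moments(c);p=(M['m10']/M['m00'],M['m01']/M['m00']);print((x,y,w,h),ray(i,p,20).round(1))
i=img("wrist","w7")
```

```text
{'pos': array([ 533.5, -365.1,  148.3]), 'tool y deg': 90.2, 'q6': -2.19, 't': 13.3, 'w': 39.5, 'shift': array([ 0.0004, -0.001 ,  0.0483]), 'turn': 0.003}
(358, 191, 31, 20) [ 534.8 -304.2   20. ]
(335, 191, 19, 20) [ 535.5 -229.3   20. ]
```

Run:
```python
from h import *
i=img("top");f=cv2.imread("pics/top0.png");g=cv2.cvtColor(f,cv2.COLOR_BGR2HSV)
m=(g[...,2]<45);m[:185]=0;m[220:]=0;m[:,:330]=0;m[:,415:]=0
for c in blobs(m,100):
    x,y,w,h=cv2.boundingRect(c);p=(x+w/2-.5,y+h/2-.5);print((x,y,w,h),ray(i,p,12).round(1),ray(i,p,30).round(1))
p=[ray(i,q,12).round(1) for q in [(304,238),(408,239)]];print("bolts",p)
```

```text
(382, 192, 19, 19) [ 535.7 -369.    12. ] [ 534.4 -364.    30. ]
(358, 191, 20, 20) [ 537.3 -299.7   12. ] [ 535.9 -295.6   30. ]
(335, 191, 19, 20) [ 537.3 -230.6   12. ] [ 536.  -227.3   30. ]
bolts [array([ 427.9, -112. ,   12. ]), array([ 424.5, -416.1,   12. ])]
```

Call:
arm_command --series '[{"linear": [-0.001, -0.001, 0.02], "turn": 0.01}, {"linear": [0, 0, 0.02], "turn": 0}, {"linear": [0, 0, 0.02], "turn": 0}, {"linear": [0, 0, 0.01], "turn": 0}, {"linear": [0, 0, 0.006], "turn": 0}, {"linear": [0, 0, 0.004], "turn": 0}, {"linear": [0, 0, 0], "turn": 0}]'

```text
t: 14.15
ee_pos: [536.3, -367.4, 70.8]
orientation: [0.013, 3.14, -0.001]
ft_force: [-0.3, 0.3, -1.6]
width: 39.8
grasp_force: 30.0
```

Run:
```python
from h import *
go([534.5,-366.5,67],90);print(ctrl.get_obs()["ft_force"].round(1))
```

```text
{'pos': array([ 536.3, -367.4,   70.8]), 'tool y deg': 89.5, 'q6': -2.18, 't': 14.2, 'w': 39.8, 'shift': array([0.0018, 0.0009, 0.0038]), 'turn': -0.008}
[-0.3  0.3 -1.6]
```

Call:
arm_command --series '[{"linear": [0.001, 0.001, 0.003], "turn": 0}, {"linear": [0, 0, 0.001], "turn": 0}, {"linear": [0, 0, 0], "turn": 0}]'

```text
t: 14.45
ee_pos: [536.5, -367.4, 70.5]
orientation: [0.013, 3.137, -0.005]
ft_force: [-6.2, 3.4, 26.1]
width: 39.9
grasp_force: 30.0
```

Call:
arm_command --jaw 0.1 --series '[{"linear": [0, 0, 0], "turn": 0}, {"linear": [0, 0, 0], "turn": 0}, {"linear": [0, 0, 0], "turn": 0}, {"linear": [0, 0, -0.02], "turn": 0}, {"linear": [0, 0, -0.04], "turn": 0}, {"linear": [0, 0, -0.04], "turn": 0}, {"linear": [0, 0, -0.03], "turn": 0}, {"linear": [0, 0, 0], "turn": 0}]'

```text
t: 15.25
ee_pos: [536.9, -367.7, 200.4]
orientation: [0.014, 3.135, -0.007]
ft_force: [0.8, -0.2, -0.8]
width: 48.3
grasp_force: 0.0
```

Run:
```python
from h import *
i=img("side","s8");f=i["frame"]
# expected rim position if upright in cell0
for P in [(535,-367,82),(463,-133,82),(535.4,-160,82)]: print(P,proj(i,P).round(1))
i=img("top","t8");g=cv2.cvtColor(i["frame"],cv2.COLOR_BGR2HSV)
# other sleeve
f=i["frame"].astype(int);bg=cv2.medianBlur(i["frame"],51).astype(int)
m=((f.sum(2)-bg.sum(2))>60);m[:,:90]=0;m[:,170:]=0;m[:170]=0;m[240:]=0
for c in blobs(m,40):
    r=cv2.minAreaRect(c);print(cv2.contourArea(c),[ (p.round(1).tolist(),ray(i,p,25)[:2].round().tolist()) for p in cv2.boxPoints(r)],ray(i,r[0],25).round())
m2=((f.sum(2)-bg.sum(2))>60);print([ (cv2.boundingRect(c)) for c in blobs(m2,40)])
go()
```

```text
(535, -367, 82) [275.3 293.6]
(463, -133, 82) [233.4 227.9]
(535.4, -160, 82) [265.  233.1]
122.5 [([115.19999694824219, 209.10000610351562], [512.0, 434.0]), ([128.6999969482422, 191.0], [564.0, 396.0]), ([135.10000610351562, 195.8000030517578], [550.0, 378.0]), ([121.5999984741211, 213.89999389648438], [498.0, 415.0])] [531. 406.  25.]
[(251, 375, 18, 9), (227, 352, 16, 11), (285, 305, 52, 69), (357, 242, 38, 15), (459, 228, 10, 10), (382, 194, 18, 17), (312, 192, 19, 18), (117, 192, 19, 22), (464, 186, 32, 73), (462, 183, 30, 71), (311, 161, 110, 22), (339, 161, 49, 2), (401, 153, 85, 78)]
{'pos': array([ 534.8, -366.1,  195.9]), 'tool y deg': 89.5, 'q6': -2.18, 't': 15.3, 'w': 48.2}
```

Call:
arm_command --jaw 0.4 --series '[{"linear": [0.015, 0.045, 0], "turn": 0}, {"linear": [0.015, 0.045, 0], "turn": 0}, {"linear": [0.015, 0.045, 0], "turn": 0}, {"linear": [0, 0.048, 0], "turn": 0}, {"linear": [0, 0.048, 0], "turn": 0}, {"linear": [0, 0.048, 0], "turn": 0}, {"linear": [0, 0.048, 0], "turn": 0}, {"linear": [0, 0.048, 0], "turn": 0}, {"linear": [0, 0.048, 0], "turn": 0}, {"linear": [0, 0.048, 0], "turn": 0}]'

```text
t: 16.35
ee_pos: [492.3, 107.0, 193.9]
orientation: [-0.014, -3.138, 0.001]
ft_force: [0.6, 0.3, -0.2]
width: 61.5
grasp_force: 0.0
```

Call:
arm_command --series '[{"linear": [-0.008, 0.048, 0], "turn": 0}, {"linear": [-0.008, 0.048, 0], "turn": 0}, {"linear": [-0.008, 0.048, 0], "turn": 0}, {"linear": [-0.008, 0.048, 0], "turn": 0}, {"linear": [-0.008, 0.048, 0], "turn": 0.1}, {"linear": [0, 0.048, 0], "turn": 0.13}, {"linear": [0, 0, 0], "turn": 0.13}, {"linear": [0, 0, 0], "turn": 0.13}, {"linear": [0, 0, 0], "turn": 0.13}, {"linear": [0, 0, 0], "turn": 0}]'

```text
t: 17.35
ee_pos: [540.1, 392.2, 193.1]
orientation: [-0.972, -2.985, 0.005]
ft_force: [0.0, -0.5, -1.7]
width: 61.8
grasp_force: 0.0
```

```bash
cat > slv.py <<'E'
from h import *
go();i=img("wrist","w9");f=i["frame"].astype(int);bg=np.median(f[20:140].reshape(-1,3),axis=0)
m=((f.sum(2)-bg.sum())>45).astype(np.uint8);m[300:]=0
m=cv2.morphologyEx(m,cv2.MORPH_OPEN,np.ones((3,3),np.uint8))
for c in blobs(m,400):
    r=cv2.minAreaRect(c);h=cv2.approxPolyDP(cv2.convexHull(c),3,True)[:,0]
    print(cv2.contourArea(c),np.round(r[0]),np.round(r[1]),round(r[2],1),h.tolist())
E
python3 slv.py
```

```text
{'pos': array([540.1, 392.2, 193.1]), 'tool y deg': 53.9, 'q6': -0.33, 't': 17.4, 'w': 61.8}
1754.0 [255. 167.] [67. 28.] 86.8 [[266, 134], [270, 198], [247, 201], [243, 193], [240, 136]]
```

Run:
```python
from h import *
i=img("wrist");f=cv2.imread("pics/w9.png");b=cv2.GaussianBlur(f,(5,5),0).astype(int)
for v in range(120,236,8): 
    row=b[v].sum(1)//3; print(v,row[215:300:4].tolist())
```

```text
120 [119, 123, 128, 126, 128, 130, 123, 118, 127, 126, 124, 130, 125, 126, 126, 129, 128, 129, 129, 128, 130, 134]
128 [125, 125, 126, 123, 123, 125, 127, 128, 127, 126, 126, 125, 126, 128, 125, 125, 129, 129, 125, 126, 128, 130]
136 [126, 127, 123, 122, 98, 110, 133, 144, 155, 152, 152, 153, 152, 141, 112, 120, 123, 129, 127, 126, 124, 128]
144 [123, 127, 126, 128, 102, 114, 140, 150, 156, 152, 154, 153, 152, 143, 116, 125, 126, 130, 128, 124, 125, 127]
152 [123, 126, 124, 127, 115, 107, 137, 150, 154, 152, 155, 153, 152, 145, 121, 118, 127, 128, 131, 129, 128, 133]
160 [125, 127, 130, 128, 125, 100, 134, 149, 153, 153, 156, 153, 152, 147, 125, 119, 130, 128, 130, 131, 128, 130]
168 [125, 124, 123, 126, 128, 98, 131, 148, 152, 154, 154, 153, 152, 148, 129, 103, 128, 131, 129, 129, 130, 131]
176 [123, 127, 126, 129, 129, 95, 126, 146, 151, 155, 154, 153, 152, 150, 132, 107, 130, 129, 127, 132, 133, 128]
184 [125, 129, 127, 125, 126, 103, 120, 144, 151, 155, 152, 153, 152, 151, 135, 102, 123, 127, 131, 125, 128, 128]
192 [129, 129, 130, 127, 131, 113, 113, 142, 151, 154, 150, 153, 152, 152, 138, 103, 71, 122, 132, 128, 127, 129]
200 [132, 129, 130, 128, 106, 56, 93, 132, 144, 148, 145, 145, 134, 116, 87, 60, 59, 92, 130, 128, 126, 127]
208 [130, 130, 128, 128, 135, 151, 151, 152, 152, 152, 152, 151, 151, 152, 151, 147, 148, 142, 124, 131, 130, 129]
216 [127, 129, 134, 135, 133, 131, 132, 126, 126, 130, 130, 127, 122, 122, 128, 127, 127, 129, 127, 126, 126, 125]
224 [127, 129, 128, 129, 127, 125, 129, 128, 133, 130, 126, 129, 128, 126, 125, 128, 126, 127, 132, 129, 128, 130]
232 [127, 130, 125, 127, 129, 131, 130, 130, 127, 123, 127, 126, 127, 126, 127, 122, 125, 129, 132, 131, 130, 126]
```

Run:
```python
from h import *
i=img("wrist")
p=ray(i,(250.7,136),20);q=ray(i,(255.5,190),20);fo=ray(i,(259,212.5),48);rt=ray(i,(251,131.5),40)
for n,x in [("plain",p),("barrel",q),("fl outer",fo),("rim top",rt)]: print(n,x.round(1))
a=np.degrees(np.arctan2(*(p-fo)[[1,0]]));a2=np.degrees(np.arctan2(*(p-q)[[1,0]]));print(a,a2,np.linalg.norm((p-fo)[:2]),np.linalg.norm((rt-fo)[:2]))
d=(p-fo)[:2]/np.linalg.norm((p-fo)[:2])
G=np.r_[fo[:2]+d*66,30];print(G.round(1));go(G,a-90)
```

```text
plain [507.5 416.4  20. ]
barrel [553.6 389.   20. ]
fl outer [566.6 383.3  48. ]
rim top [502.6 420.4  40. ]
150.73140187435862 149.24592399029612 67.71571290687953 73.93379473678878
[509.  415.6  30. ]
{'pos': array([540.7, 392.2, 194.4]), 'tool y deg': 54.1, 'q6': -0.34, 't': 17.5, 'w': 61.5, 'shift': array([0.0392, 0.0007, 0.1644]), 'turn': -0.115}
```

Call:
arm_command --series '[{"linear": [0.018, 0, 0.03], "turn": 0}, {"linear": [0.018, 0, 0.03], "turn": 0}, {"linear": [0, 0, 0.03], "turn": -0.105}, {"linear": [0, 0, 0.03], "turn": 0}, {"linear": [0, 0, 0.03], "turn": 0}, {"linear": [0, 0, 0.012], "turn": 0}, {"linear": [0, 0, 0], "turn": 0}]'

```text
t: 18.2
ee_pos: [510.9, 412.8, 31.7]
orientation: [-0.811, -3.033, 0.005]
ft_force: [-0.4, -0.7, -0.0]
width: 61.5
grasp_force: 0.0
```

Run:
```python
from h import *
go([510.5,414.7,22.5],60);i=img("wrist","w10");b=cv2.GaussianBlur(i["frame"],(5,5),0).astype(int)
for v in range(230,310,8): print(v,(b[v].sum(1)//3)[185:320:5].tolist())
```

```text
{'pos': array([510.9, 412.8,  31.7]), 'tool y deg': 60.0, 'q6': -0.39, 't': 18.2, 'w': 61.5, 'shift': array([0.0013, 0.0015, 0.0092]), 'turn': 0.001}
230 [41, 114, 122, 120, 123, 120, 122, 122, 105, 71, 60, 73, 92, 99, 99, 89, 72, 65, 84, 110, 123, 124, 125, 129, 124, 122, 53]
238 [28, 21, 119, 123, 124, 122, 82, 55, 58, 102, 135, 153, 159, 158, 159, 159, 152, 138, 109, 65, 56, 62, 121, 120, 127, 32, 26]
246 [21, 20, 113, 118, 126, 128, 91, 76, 58, 58, 94, 141, 156, 156, 158, 159, 150, 128, 79, 56, 56, 79, 130, 125, 124, 25, 22]
254 [19, 20, 104, 121, 126, 122, 90, 109, 128, 142, 147, 141, 135, 121, 113, 119, 124, 136, 148, 147, 136, 111, 122, 122, 129, 22, 20]
262 [19, 19, 93, 125, 123, 123, 92, 110, 129, 142, 148, 150, 157, 150, 155, 152, 152, 152, 151, 146, 135, 108, 126, 126, 122, 21, 20]
270 [18, 19, 123, 126, 121, 122, 92, 111, 129, 142, 149, 150, 157, 149, 154, 151, 151, 152, 150, 145, 133, 105, 128, 129, 125, 36, 19]
278 [16, 67, 120, 121, 124, 126, 92, 111, 130, 143, 149, 150, 157, 150, 154, 152, 152, 152, 151, 144, 131, 106, 126, 128, 127, 112, 19]
286 [17, 122, 125, 126, 128, 127, 93, 112, 131, 144, 148, 150, 157, 149, 154, 151, 151, 151, 150, 143, 128, 104, 125, 128, 126, 124, 40]
294 [72, 122, 121, 123, 123, 127, 93, 112, 132, 144, 148, 150, 156, 149, 155, 151, 151, 150, 151, 142, 126, 109, 132, 133, 125, 130, 118]
302 [122, 126, 124, 122, 120, 121, 91, 113, 131, 145, 148, 150, 156, 148, 155, 151, 151, 150, 150, 140, 123, 109, 126, 124, 126, 131, 129]
```

Call:
arm_command --series '[{"linear": [0, 0, 0.009], "turn": 0}, {"linear": [0, 0, 0], "turn": 0}]'

```text
t: 18.45
ee_pos: [512.3, 414.0, 25.1]
orientation: [0.813, 3.034, 0.001]
ft_force: [-0.2, -0.2, -0.3]
width: 61.1
grasp_force: 0.0
```

Call:
arm_command --jaw -0.15 --series '[{"linear": [0, 0, 0], "turn": 0}, {"linear": [0, 0, 0], "turn": 0}, {"linear": [0, 0, 0], "turn": 0}, {"linear": [0, 0, 0], "turn": 0}, {"linear": [0, 0, 0], "turn": 0}, {"linear": [0, 0, -0.02], "turn": 0}, {"linear": [0, 0, -0.04], "turn": 0}, {"linear": [0, 0, -0.04], "turn": 0}, {"linear": [0, 0, 0], "turn": 0}, {"linear": [0, 0, 0], "turn": 0}]'

```text
t: 19.45
ee_pos: [512.2, 414.0, 125.3]
orientation: [0.813, 3.034, 0.002]
ft_force: [-0.6, 0.1, -2.5]
width: 39.6
grasp_force: 29.9
```

Run:
```python
from h import *
go([462,-10,122],-0.5)
```

```text
{'pos': array([512.2, 414. , 125.3]), 'tool y deg': 60.0, 'q6': -0.39, 't': 19.4, 'w': 39.6, 'shift': array([-0.1686, -0.3922,  0.0029]), 'turn': 1.056}
```

Call:
arm_command --series '[{"linear": [-0.017, -0.039, 0], "turn": 0}, {"linear": [-0.017, -0.039, 0], "turn": 0}, {"linear": [-0.017, -0.039, 0], "turn": 0}, {"linear": [-0.017, -0.039, 0], "turn": 0}, {"linear": [-0.017, -0.039, 0], "turn": 0}, {"linear": [-0.017, -0.039, 0], "turn": 0}, {"linear": [-0.017, -0.039, 0], "turn": 0}, {"linear": [-0.017, -0.039, 0], "turn": 0}, {"linear": [-0.017, -0.039, 0], "turn": 0}, {"linear": [-0.016, -0.039, 0], "turn": 0}]'

```text
t: 20.45
ee_pos: [461.5, -10.0, 123.1]
orientation: [-0.812, -3.031, 0.001]
ft_force: [0.4, -0.1, -1.6]
width: 39.6
grasp_force: 29.9
```

Call:
arm_command --series '[{"linear": [0, 0, 0], "turn": 0.14}, {"linear": [0, 0, 0], "turn": 0.14}, {"linear": [0, 0, 0], "turn": 0.14}, {"linear": [0, 0, 0], "turn": 0.14}, {"linear": [0, 0, 0], "turn": 0.14}, {"linear": [0, 0, 0], "turn": 0.14}, {"linear": [0, 0, 0.03], "turn": 0.14}, {"linear": [0, 0, 0.03], "turn": 0.076}, {"linear": [0, 0, 0.03], "turn": 0}, {"linear": [0, 0, 0], "turn": 0}]'

```text
t: 21.45
ee_pos: [459.3, -8.3, 30.6]
orientation: [-2.226, -2.207, 0.01]
ft_force: [-0.9, 0.1, -0.7]
width: 39.4
grasp_force: 29.9
```

Run:
```python
from h import *
go([462,-33,30],-0.5)
```

```text
{'pos': array([459.3,  -8.3,  30.6]), 'tool y deg': -0.5, 'q6': -0.04, 't': 21.4, 'w': 39.4, 'shift': array([-0.0247,  0.0029,  0.0006]), 'turn': -0.0}
```

Call:
arm_command --series '[{"linear": [-0.012, 0.003, 0], "turn": 0}, {"linear": [-0.01, 0, 0], "turn": 0}, {"linear": [-0.005, 0, 0], "turn": 0}, {"linear": [-0.003, 0, 0], "turn": 0}, {"linear": [-0.003, 0, -0.005], "turn": 0}, {"linear": [-0.003, 0, -0.005], "turn": 0}, {"linear": [-0.003, 0, -0.005], "turn": 0}, {"linear": [-0.003, 0, -0.005], "turn": 0}, {"linear": [0, 0, 0], "turn": 0}]'

```text
t: 22.35
ee_pos: [466.9, -51.3, 55.9]
orientation: [2.231, 2.209, 0.002]
ft_force: [0.3, -0.2, -2.0]
width: 39.6
grasp_force: 30.0
```

```bash
cat > el.py <<'E'
from h import *
go();print(ctrl.get_obs()["ft_force"].round(1))
i=img("wrist","cur");f=cv2.GaussianBlur(i["frame"],(5,5),0)
g=f.astype(int).sum(2)//3
# column through barrel axis, up the image
print("col251",[(v,int(g[v,251])) for v in range(150,310,6)])
E
python3 el.py
```

```text
{'pos': array([466.9, -51.3,  55.9]), 'tool y deg': -0.6, 'q6': -0.12, 't': 22.4, 'w': 39.6}
[ 0.3 -0.2 -2. ]
col251 [(150, 134), (156, 132), (162, 134), (168, 130), (174, 125), (180, 129), (186, 127), (192, 125), (198, 130), (204, 136), (210, 128), (216, 126), (222, 98), (228, 164), (234, 164), (240, 163), (246, 164), (252, 155), (258, 74), (264, 156), (270, 157), (276, 156), (282, 156), (288, 156), (294, 156), (300, 156), (306, 155)]
```

Contact was lost and the sleeve has rotated only about 8°. I back off and push again, more slowly.

Call:
arm_command --series '[{"linear": [0.03, -0.004, 0], "turn": 0}, {"linear": [0, 0, 0.015], "turn": 0}, {"linear": [0, 0, 0.011], "turn": 0}, {"linear": [0, 0, 0], "turn": 0}, {"linear": [-0.008, 0, 0], "turn": 0}, {"linear": [-0.006, 0, 0], "turn": 0}, {"linear": [0, 0, 0], "turn": 0}]'

```text
t: 23.1
ee_pos: [462.0, -35.6, 28.8]
orientation: [2.233, 2.21, -0.0]
ft_force: [-0.7, 1.1, -1.5]
width: 39.1
grasp_force: 30.0
```

Call:
arm_command --series '[{"linear": [-0.004, 0, 0], "turn": 0}, {"linear": [0, 0, 0], "turn": 0}]'

```text
t: 23.3
ee_pos: [462.0, -39.0, 28.8]
orientation: [2.232, 2.21, 0.0]
ft_force: [0.6, -0.2, -1.6]
width: 39.9
grasp_force: 30.0
```

Call:
arm_command --series '[{"linear": [-0.004, 0, 0], "turn": 0}, {"linear": [0, 0, 0], "turn": 0}]'

```text
t: 23.5
ee_pos: [462.0, -42.7, 28.7]
orientation: [2.232, 2.211, 0.0]
ft_force: [0.1, 0.0, -1.4]
width: 39.1
grasp_force: 30.0
```

Call:
arm_command --series '[{"linear": [-0.004, 0, 0], "turn": 0}, {"linear": [0, 0, 0], "turn": 0}]'

```text
t: 23.7
ee_pos: [462.0, -44.5, 29.2]
orientation: [-2.231, -2.209, -0.002]
ft_force: [0.5, 20.1, 6.4]
width: 39.6
grasp_force: 30.0
```

```bash
python3 el.py
```

```text
{'pos': array([462. , -44.5,  29.2]), 'tool y deg': -0.6, 'q6': -0.12, 't': 23.7, 'w': 39.6}
[ 0.5 20.1  6.4]
col251 [(150, 130), (156, 133), (162, 129), (168, 128), (174, 124), (180, 129), (186, 134), (192, 135), (198, 128), (204, 124), (210, 128), (216, 118), (222, 142), (228, 163), (234, 163), (240, 164), (246, 61), (252, 156), (258, 157), (264, 157), (270, 156), (276, 156), (282, 156), (288, 156), (294, 156), (300, 156), (306, 155)]
```

Call:
arm_command --series '[{"linear": [-0.003, 0, -0.002], "turn": 0}, {"linear": [-0.003, 0, -0.003], "turn": 0}, {"linear": [0, 0, 0], "turn": 0}]'

```text
t: 24.05
ee_pos: [461.8, -50.4, 34.1]
orientation: [-2.231, -2.209, -0.002]
ft_force: [-0.0, 19.0, 3.4]
width: 39.2
grasp_force: 30.0
```

Call:
arm_command --series '[{"linear": [-0.003, 0, -0.003], "turn": 0}, {"linear": [-0.003, 0, -0.003], "turn": 0}, {"linear": [0, 0, 0], "turn": 0}]'

```text
t: 24.35
ee_pos: [461.8, -57.3, 40.0]
orientation: [-2.231, -2.21, -0.001]
ft_force: [0.7, 11.5, 0.4]
width: 39.3
grasp_force: 30.0
```

```bash
python3 el.py
```

```text
{'pos': array([461.8, -57.3,  40. ]), 'tool y deg': -0.5, 'q6': -0.14, 't': 24.4, 'w': 39.3}
[ 0.7 11.5  0.4]
col251 [(150, 125), (156, 132), (162, 138), (168, 133), (174, 126), (180, 125), (186, 130), (192, 129), (198, 116), (204, 111), (210, 163), (216, 163), (222, 163), (228, 163), (234, 163), (240, 103), (246, 88), (252, 157), (258, 156), (264, 157), (270, 157), (276, 157), (282, 156), (288, 156), (294, 156), (300, 155), (306, 155)]
```

Call:
arm_command --series '[{"linear": [-0.004, 0, -0.003], "turn": 0}, {"linear": [-0.004, 0, -0.003], "turn": 0}, {"linear": [-0.004, 0, -0.003], "turn": 0}, {"linear": [0, 0, 0], "turn": 0}]'

```text
t: 24.8
ee_pos: [461.7, -69.9, 48.9]
orientation: [-2.231, -2.211, -0.001]
ft_force: [0.5, 6.2, 1.0]
width: 39.3
grasp_force: 30.0
```

Call:
arm_command --series '[{"linear": [-0.004, 0, -0.003], "turn": 0}, {"linear": [-0.004, 0, -0.003], "turn": 0}, {"linear": [-0.004, 0, -0.003], "turn": 0}, {"linear": [0, 0, 0], "turn": 0}]'

```text
t: 25.2
ee_pos: [461.1, -81.8, 57.9]
orientation: [-2.231, -2.21, -0.0]
ft_force: [-0.6, 7.4, 3.6]
width: 39.4
grasp_force: 30.0
```

```bash
python3 el.py
```

```text
{'pos': array([461.1, -81.8,  57.9]), 'tool y deg': -0.6, 'q6': -0.19, 't': 25.2, 'w': 39.4}
[-0.6  7.4  3.6]
col251 [(150, 134), (156, 135), (162, 133), (168, 135), (174, 133), (180, 132), (186, 137), (192, 144), (198, 155), (204, 155), (210, 155), (216, 155), (222, 154), (228, 153), (234, 153), (240, 152), (246, 147), (252, 131), (258, 131), (264, 148), (270, 147), (276, 148), (282, 147), (288, 147), (294, 147), (300, 146), (306, 145)]
```

Call:
arm_command --series '[{"linear": [-0.004, 0, -0.002], "turn": 0}, {"linear": [-0.004, 0, -0.001], "turn": 0}, {"linear": [-0.004, 0, 0], "turn": 0}, {"linear": [-0.004, 0, 0], "turn": 0}, {"linear": [0, 0, 0], "turn": 0}]'

```text
t: 25.75
ee_pos: [461.1, -97.8, 61.0]
orientation: [-2.231, -2.21, -0.0]
ft_force: [-1.8, 5.0, 5.6]
width: 39.4
grasp_force: 30.0
```

Call:
arm_command --series '[{"linear": [-0.004, 0, 0], "turn": 0}, {"linear": [-0.004, 0, 0], "turn": 0}, {"linear": [-0.004, 0, 0], "turn": 0}, {"linear": [-0.004, 0, 0], "turn": 0}, {"linear": [0, 0, 0], "turn": 0}]'

```text
t: 26.25
ee_pos: [461.1, -114.1, 60.8]
orientation: [-2.231, -2.21, -0.0]
ft_force: [0.6, 4.5, 2.2]
width: 39.4
grasp_force: 30.0
```

```bash
python3 el.py
python3 - <<'E'
from h import *
f=cv2.imread("pics/cur.png");a=img("side","s11")["frame"][170:320,170:320]
cv2.imwrite("pics/v12.png",np.hstack([f[130:,130:430],cv2.resize(a,(254,254))]))
E
```

```text
{'pos': array([ 461.1, -114.1,   60.8]), 'tool y deg': -0.5, 'q6': -0.26, 't': 26.2, 'w': 39.4}
[0.6 4.5 2.2]
col251 [(150, 143), (156, 146), (162, 139), (168, 141), (174, 143), (180, 143), (186, 158), (192, 178), (198, 178), (204, 108), (210, 108), (216, 106), (222, 171), (228, 171), (234, 173), (240, 169), (246, 174), (252, 171), (258, 169), (264, 175), (270, 61), (276, 176), (282, 169), (288, 158), (294, 82), (300, 81), (306, 80)]
```

View pics/v12.png

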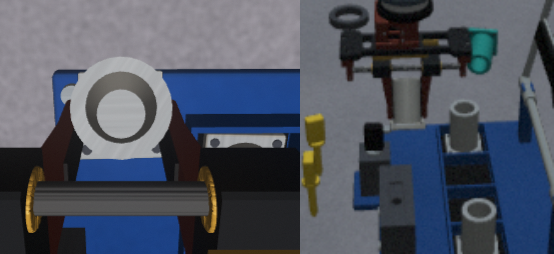

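The combined view shows sleeve 1 upright in cell0. The held sleeve is still slightly under-rotated, so I keep dragging.

Call:
arm_command --series '[{"linear": [-0.004, 0, 0.001], "turn": 0}, {"linear": [-0.004, 0, 0], "turn": 0}, {"linear": [-0.004, 0, 0.001], "turn": 0}, {"linear": [-0.004, 0, 0], "turn": 0}, {"linear": [-0.004, 0, 0.001], "turn": 0}, {"linear": [-0.004, 0, 0], "turn": 0}, {"linear": [0, 0, 0], "turn": 0}]'

```text
t: 27.05
ee_pos: [461.7, -138.9, 58.1]
orientation: [2.231, 2.21, 0.001]
ft_force: [-0.9, 2.4, 6.9]
width: 39.1
grasp_force: 30.0
```

```bash
cat > rim.py <<'E'
from h import *
import sys
i=img("wrist","cur");f=i["frame"];g=cv2.cvtColor(f,cv2.COLOR_BGR2HSV)
x0,x1,y0,y1=map(int,sys.argv[1:5])
gr=cv2.GaussianBlur(cv2.cvtColor(f,cv2.COLOR_BGR2GRAY),(5,5),1)
bright=((g[...,1]<50)&(g[...,2]>155)).astype(np.uint8)
cs=cv2.findContours(bright[y0:y1,x0:x1],cv2.RETR_CCOMP,cv2.CHAIN_APPROX_NONE)[0]
for c in cs:
    if cv2.contourArea(c)>150: 
        e=cv2.fitEllipse(c);print("blob",[x0,y0]+np.array(e[0]).round(1),np.round(e[1],1),round(e[2]),cv2.boundingRect(c),cv2.contourArea(c))
o=ctrl.get_obs();print(o["ft_force"].round(1));go()
E
python3 rim.py 170 330 120 330
```

```text
blob [175.2 237.5] [10.9 67.5] 178 (0, 85, 13, 53) 389.0
blob [246.8 237.5] [107.  131.1] 151 (16, 57, 117, 124) 9800.0
blob [250.2 250.2] [70.8 71.9] 3 (43, 97, 76, 70) 2627.0
blob [263.9 139.9] [ 40.8 123.6] 91 (36, 0, 124, 41) 2800.0
blob [281.  142.1] [11.6 25.7] 2 (104, 8, 15, 28) 194.0
blob [189.4 168.2] [38.6 91.1] 180 (0, 0, 46, 83) 1008.0
[-1.   1.6  6.5]
{'pos': array([ 461.7, -138.9,   58.1]), 'tool y deg': -0.5, 'q6': -0.31, 't': 27.1, 'w': 38.3}
```

Run:
```python
from h import *
i=img("wrist")
print("rim",ray(i,(250.5,251),82).round(1),"flange edge",ray(i,(245,178.5),20).round(1))
```

```text
rim [ 463.1 -119.2   82. ] flange edge [ 460.1 -104.9   20. ]
```

The remaining tilt is about 10° and the barrel is near the pad edge. It is stable on its flange, so I release it.

Call:
arm_command --jaw 0.2 --series '[{"linear": [0, 0, 0], "turn": 0}, {"linear": [0, 0, 0], "turn": 0}, {"linear": [0, 0, 0], "turn": 0}, {"linear": [0, 0, 0], "turn": 0}, {"linear": [0, 0, -0.03], "turn": 0}, {"linear": [0, 0, -0.04], "turn": 0}, {"linear": [0, 0, -0.055], "turn": 0}, {"linear": [0, 0, 0], "turn": 0}]'

```text
t: 27.95
ee_pos: [464.6, -139.6, 183.1]
orientation: [2.225, 2.205, 0.007]
ft_force: [0.4, 0.2, -0.0]
width: 52.8
grasp_force: 0.0
```

```bash
python3 rim.py 170 300 120 250
```

```text
blob [243.1 181.5] [60.6 84.8] 160 (36, 25, 66, 79) 3347.5
blob [245.6 201.7] [30.1 38.9] 91 (57, 67, 38, 31) 827.0
blob [246.  179.1] [40.8 43.5] 96 (52, 39, 49, 31) 692.5
blob [236.5 181.6] [133.6 158.3] 81 (0, 0, 130, 130) 4878.5
[ 0.1 -0.1 -0.6]
{'pos': array([ 463.1, -139.1,  180.5]), 'tool y deg': -0.5, 'q6': -0.31, 't': 28.0, 'w': 53.1}
```

Run:
```python
from h import *
i=img("wrist");f=i["frame"];g=cv2.cvtColor(f,cv2.COLOR_BGR2HSV)
m=((g[...,1]<50)&(g[...,2]>155)).astype(np.uint8);m[:120]=0;m[250:]=0;m[:,:203]=0;m[:,300:]=0
c=max(blobs(m,1000),key=cv2.contourArea);h=cv2.approxPolyDP(cv2.convexHull(c),1.5,True)[:,0];print(h.tolist())
r=ray(i,(246,198.3),82);print("rim",r.round(1))
up=h[h[:,1]<175];print([ (p.tolist(),ray(i,p,20)[:2].round(1).tolist()) for p in up])
go([r[0],r[1],120],90)
```

```text
[[210, 147], [218, 146], [273, 155], [274, 204], [265, 219], [255, 224], [246, 225], [238, 223], [228, 216], [223, 206], [208, 154]]
rim [ 461.5 -135.9   82. ]
[([210, 147], [428.3, -105.6]), ([218, 146], [435.7, -104.7]), ([273, 155], [486.4, -113.6]), ([208, 154], [426.2, -112.0])]
{'pos': array([ 461.7, -138.6,  178.6]), 'tool y deg': -0.5, 'q6': -0.31, 't': 28.1, 'w': 53.0, 'shift': array([ 0.0028, -0.0004,  0.0586]), 'turn': 1.562}
```

Call:
arm_command --jaw 0.3 --series '[{"linear": [0.0035, -0.001, 0], "turn": -0.14}, {"linear": [0, 0, 0], "turn": -0.14}, {"linear": [0, 0, 0], "turn": -0.14}, {"linear": [0, 0, 0], "turn": -0.14}, {"linear": [0, 0, 0], "turn": -0.14}, {"linear": [0, 0, 0], "turn": -0.14}, {"linear": [0, 0, 0], "turn": -0.14}, {"linear": [0, 0, 0], "turn": -0.14}, {"linear": [0, 0, 0.02], "turn": -0.14}, {"linear": [0, 0, 0.02], "turn": -0.14}]'

```text
t: 29.05
ee_pos: [459.3, -134.6, 135.7]
orientation: [-0.273, -3.128, -0.001]
ft_force: [-1.0, 0.0, -0.6]
width: 57.3
grasp_force: 0.0
```

Call:
arm_command --series '[{"linear": [0, 0, 0], "turn": -0.015}, {"linear": [0, 0, 0], "turn": 0}]'

```text
t: 29.25
ee_pos: [459.1, -134.6, 136.4]
orientation: [-0.263, -3.127, -0.001]
ft_force: [0.0, 0.1, 0.9]
width: 57.3
grasp_force: 0.0
```

Run:
```python
from h import *
go([460.5,-135,66],80.6)
```

```text
{'pos': array([ 459.1, -134.6,  136.4]), 'tool y deg': 80.4, 'q6': -1.71, 't': 29.2, 'w': 57.3, 'shift': array([-0.0017, -0.0002,  0.0704]), 'turn': -0.004}
```

Call:
arm_command --series '[{"linear": [-0.0015, 0, 0.025], "turn": 0}, {"linear": [0, 0, 0.025], "turn": 0}, {"linear": [0, 0, 0.02], "turn": 0}, {"linear": [0, 0, 0], "turn": 0}]'

```text
t: 29.65
ee_pos: [460.4, -134.7, 66.2]
orientation: [-0.263, -3.127, -0.001]
ft_force: [-0.8, -0.3, 0.4]
width: 57.2
grasp_force: 0.0
```

Call:
arm_command --jaw -0.15 --series '[{"linear": [0, 0, 0], "turn": 0}, {"linear": [0, 0, 0], "turn": 0}, {"linear": [0, 0, 0], "turn": 0}, {"linear": [0, 0, 0], "turn": 0}, {"linear": [0, 0, -0.02], "turn": 0}, {"linear": [0, 0, -0.04], "turn": 0}, {"linear": [0, 0, -0.04], "turn": 0}, {"linear": [0, 0, 0], "turn": 0}, {"linear": [0, 0, 0], "turn": 0}]'

```text
t: 30.55
ee_pos: [461.9, -135.2, 168.4]
orientation: [0.259, 3.129, -0.001]
ft_force: [1.4, -0.2, -0.7]
width: 39.5
grasp_force: 30.0
```

Run:
```python
from h import *
go([536,-298,150],89.6)
```

```text
{'pos': array([ 461.9, -135.2,  168.4]), 'tool y deg': 80.6, 'q6': -1.72, 't': 30.6, 'w': 39.5, 'shift': array([-0.0998, -0.1485,  0.0187]), 'turn': -0.158}
```

Call:
arm_command --series '[{"linear": [-0.02, -0.03, 0], "turn": 0}, {"linear": [-0.02, -0.03, 0], "turn": 0}, {"linear": [-0.02, -0.03, 0], "turn": 0}, {"linear": [-0.02, -0.03, 0], "turn": 0}, {"linear": [-0.02, -0.0285, 0], "turn": -0.078}, {"linear": [0, 0, 0.02], "turn": -0.08}, {"linear": [0, 0, 0], "turn": 0}, {"linear": [0, 0, 0], "turn": 0}]'

```text
t: 31.35
ee_pos: [534.3, -296.9, 145.6]
orientation: [-0.014, -3.137, -0.004]
ft_force: [-0.1, 0.3, -1.0]
width: 39.4
grasp_force: 30.0
```

Run:
```python
from h import *
go([536,-298,70],89.6)
```

```text
{'pos': array([ 534.3, -296.9,  145.6]), 'tool y deg': 89.5, 'q6': -2.09, 't': 31.4, 'w': 39.4, 'shift': array([-0.002 , -0.0012,  0.0755]), 'turn': -0.002}
```

Call:
arm_command --series '[{"linear": [-0.001, -0.001, 0.02], "turn": 0}, {"linear": [0, 0, 0.02], "turn": 0}, {"linear": [0, 0, 0.02], "turn": 0}, {"linear": [0, 0, 0.01], "turn": 0}, {"linear": [0, 0, 0.005], "turn": 0}, {"linear": [0, 0, 0], "turn": 0}]'

```text
t: 31.95
ee_pos: [536.8, -298.7, 72.6]
orientation: [-0.011, -3.141, -0.0]
ft_force: [-1.1, -0.1, -1.9]
width: 39.7
grasp_force: 30.0
```

Call:
arm_command --series '[{"linear": [0, 0, 0.002], "turn": 0}, {"linear": [0, 0, 0.001], "turn": 0}, {"linear": [0, 0, 0], "turn": 0}]'

```text
t: 32.25
ee_pos: [537.1, -299.2, 70.2]
orientation: [0.011, 3.141, -0.001]
ft_force: [-1.6, 0.1, -1.7]
width: 39.8
grasp_force: 30.0
```

Call:
arm_command --series '[{"linear": [0, 0, 0.002], "turn": 0}, {"linear": [0, 0, 0.0015], "turn": 0}, {"linear": [0, 0, 0], "turn": 0}]'

```text
t: 32.55
ee_pos: [537.3, -299.5, 68.7]
orientation: [0.011, 3.14, -0.001]
ft_force: [-5.7, 2.4, 19.2]
width: 39.6
grasp_force: 30.0
```

Call:
arm_command --jaw 0.1 --series '[{"linear": [0, 0, 0], "turn": 0}, {"linear": [0, 0, 0], "turn": 0}, {"linear": [0, 0, 0], "turn": 0}, {"linear": [0, 0, -0.02], "turn": 0}, {"linear": [0, 0, -0.04], "turn": 0}, {"linear": [0, 0, -0.04], "turn": 0}, {"linear": [0, 0, -0.03], "turn": 0}, {"linear": [0, 0, 0], "turn": 0}, {"linear": [0, 0, 0], "turn": 0}]'

```text
t: 33.45
ee_pos: [537.0, -299.1, 196.4]
orientation: [0.011, 3.141, -0.001]
ft_force: [-0.4, 0.8, 0.1]
width: 48.2
grasp_force: 0.0
```

Run:
```python
from h import *
go()
s=img("side","s14");t=img("top","t14");w=img("wrist","w14")
for P in [(536,-367,82),(536,-299,82)]: print(proj(s,P).round(),proj(t,P).round(),proj(w,P).round())
cv2.imwrite("pics/v14.png",np.vstack([np.hstack([cv2.resize(s["frame"][140:340,150:350],(300,300),interpolation=2),cv2.resize(t["frame"][130:290,280:440],(300,300),interpolation=2)]),np.hstack([w["frame"][84:384,:],np.zeros((300,88,3),np.uint8)])]))
```

```text
{'pos': array([ 537. , -299.1,  196.4]), 'tool y deg': 89.6, 'q6': -2.09, 't': 33.5, 'w': 48.2}
[276. 294.] [397. 199.] [166. 196.]
[272. 271.] [373. 199.] [250. 196.]
```

View pics/v14.png

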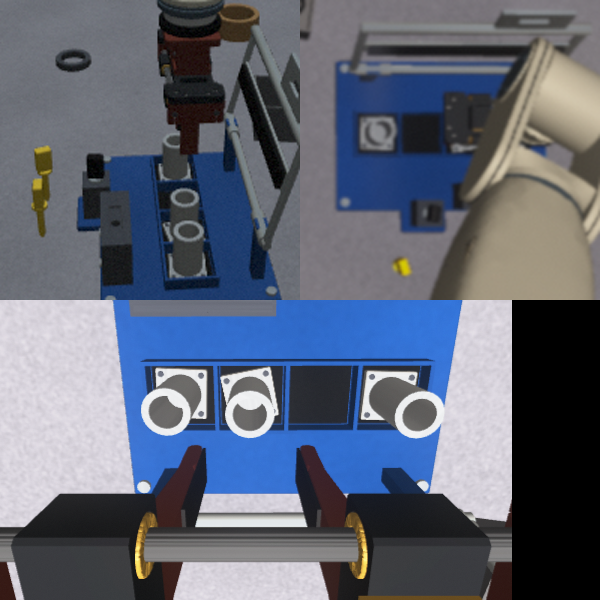

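All three sleeves stand upright inside cell0, cell1 and cell3. Next I locate the lid's tube by triangulating its ends in the initial top and side pictures.

Run:
```python
from h import *
t=img("top");s=img("side")
def tri(a,pa,b,pb):
    A=[];
    for i,p in((a,pa),(b,pb)):
        c=-i["R"].T@i["t"];d=ray(i,p,0)-c;d/=np.linalg.norm(d);A.append((c,d))
    M=sum(np.eye(3)-np.outer(d,d) for c,d in A);v=sum((np.eye(3)-np.outer(d,d))@c for c,d in A);return np.linalg.solve(M,v)
L=tri(t,(313.3,144.5),s,(321,163));Rr=tri(t,(434.5,145.7),s,(353.3,236));print("tube ends",L.round(),Rr.round())
for y in (-111,-417):
  for ph in (1.55,1.7,1.82):
    P=(624-155*np.cos(ph),y,94+155*np.sin(ph));print(y,ph,np.round(P),proj(t,P).round(1),proj(s,P).round(1))
print("hinge",proj(t,(624,-111,94)).round(1),proj(t,(624,-417,94)).round(1), "seen row ~167")
go([600,-174,320],-0.5)
```

```text
tube ends [ 663. -115.  237.] [ 658. -416.  248.]
-111 1.55 [ 621. -111.  249.] [312.4 159.7] [301.6 158.2]
-111 1.7 [ 644. -111.  248.] [312.2 150.5] [311.7 158.4]
-111 1.82 [ 662. -111.  244.] [312.  143.5] [319.5 159.5]
-417 1.55 [ 621. -417.  249.] [435.5 159.8] [330.9 236.8]
-417 1.7 [ 644. -417.  248.] [435.1 150.6] [344.1 236.8]
-417 1.82 [ 662. -417.  244.] [434.3 143.7] [354.3 238. ]
hinge [305.9 167.3] [415.4 167.3] seen row ~167
{'pos': array([ 536.2, -298.6,  194.5]), 'tool y deg': 89.6, 'q6': -2.09, 't': 33.7, 'w': 48.4, 'shift': array([-0.0627,  0.1252, -0.1254]), 'turn': -1.569}
```

Call:
arm_command --series '[{"linear": [0, 0, -0.042], "turn": 0}, {"linear": [0, 0, -0.042], "turn": 0}, {"linear": [0, 0, -0.042], "turn": 0}, {"linear": [0, 0.042, 0], "turn": 0.14}, {"linear": [0, 0.042, 0], "turn": 0.14}, {"linear": [0, 0.042, 0], "turn": 0.14}, {"linear": [0, 0, 0], "turn": 0.14}, {"linear": [0, 0, 0], "turn": 0.14}, {"linear": [0, 0, 0], "turn": 0.14}, {"linear": [0, 0, 0], "turn": 0.14}]'

```text
t: 34.7
ee_pos: [555.0, -174.9, 321.1]
orientation: [-1.494, -2.761, 0.001]
ft_force: [-0.2, 0.4, 1.0]
width: 48.5
grasp_force: 0.0
```

Call:
arm_command --jaw 0.1 --series '[{"linear": [0, 0, 0], "turn": 0.14}, {"linear": [0, 0, 0], "turn": 0.14}, {"linear": [0, 0, 0], "turn": 0.14}, {"linear": [0, 0, 0], "turn": 0.14}, {"linear": [0, 0, 0], "turn": 0.032}, {"linear": [0, 0, 0], "turn": 0}, {"linear": [0, 0, 0], "turn": 0}]'

```text
t: 35.4
ee_pos: [555.1, -175.2, 321.5]
orientation: [-2.228, -2.213, 0.001]
ft_force: [-0.1, -0.1, -0.3]
width: 48.2
grasp_force: 0.0
```

Run:
```python
from h import *
go([660,-174,310],-0.6);i=img("wrist","w15")
```

```text
{'pos': array([ 555.1, -175.2,  321.5]), 'tool y deg': -0.4, 'q6': -0.32, 't': 35.4, 'w': 48.2, 'shift': array([0.0019, 0.1049, 0.0114]), 'turn': 0.004}
```

Call:
arm_command --series '[{"linear": [0, 0.035, 0], "turn": 0}, {"linear": [0, 0.035, 0], "turn": 0}, {"linear": [0, 0.035, 0], "turn": 0}, {"linear": [0, 0, 0], "turn": 0}, {"linear": [0, 0, 0.03], "turn": 0}, {"linear": [0, 0, 0.025], "turn": 0}, {"linear": [0, 0, 0.02], "turn": 0}, {"linear": [0, 0, 0], "turn": 0}]'

```text
t: 36.25
ee_pos: [657.6, -175.5, 243.7]
orientation: [-2.226, -2.209, 0.005]
ft_force: [-0.2, -0.2, -0.3]
width: 47.9
grasp_force: 0.0
```

Run:
```python
from h import *
go([660,-174,245]);print(ctrl.get_obs()["ft_force"].round(1));s=img("side","s16");i=img("wrist","w16");print(proj(i,(660,-174,245)),proj(s,(660,-174,245)))
b=i["frame"].astype(int).sum(2)//3
for v in (150,200,240): print(v,b[v,180:330:6].tolist())
```

```text
{'pos': array([ 657.6, -175.5,  243.7]), 'tool y deg': -0.4, 'q6': -0.27, 't': 36.2, 'w': 47.9, 'shift': array([ 0.0016,  0.0024, -0.0013])}
[-0.2 -0.2 -0.3]
[250.5376121  261.37100046] [324.26122167 172.15169577]
150 [95, 96, 93, 94, 93, 95, 69, 28, 42, 187, 120, 170, 179, 186, 190, 161, 170, 167, 167, 168, 172, 174, 167, 165, 171]
200 [47, 92, 93, 94, 94, 96, 184, 34, 38, 179, 112, 167, 179, 185, 187, 149, 167, 173, 166, 162, 167, 167, 164, 162, 168]
240 [51, 32, 33, 33, 23, 96, 180, 24, 36, 160, 103, 164, 179, 184, 184, 139, 162, 176, 164, 166, 33, 42, 41, 78, 170]
```

The tube shows at columns 240–265, between the fingers. I close on it and compute the arc.

Call:
arm_command --jaw -0.8 --series '[{"linear": [0, 0, 0], "turn": 0}, {"linear": [0, 0, 0], "turn": 0}, {"linear": [0, 0, 0], "turn": 0}, {"linear": [0, 0, 0], "turn": 0}, {"linear": [0, 0, 0], "turn": 0}, {"linear": [0, 0, 0], "turn": 0}, {"linear": [0, 0, 0], "turn": 0}]'

```text
t: 37.05
ee_pos: [660.7, -176.1, 247.7]
orientation: [2.229, 2.212, 0.001]
ft_force: [1.2, 0.4, 3.5]
width: 14.9
grasp_force: 30.0
```

Run:
```python
from h import *
go();p=np.linspace(1.8,0,19);P=np.c_[624-155*np.cos(p),94+155*np.sin(p)];d=np.diff(P,axis=0)
print(P[[0,10,-1]].round(1).tolist(),[(round(a/1000,4),round(-b/1000,4)) for a,b in d])
```

```text
{'pos': array([ 660.7, -176.1,  247.7]), 'tool y deg': -0.5, 'q6': -0.27, 't': 37.0, 'w': 14.9}
[[659.2, 244.9], [516.0, 205.2], [469.0, 94.0]] [(np.float64(-0.0152), np.float64(-0.0028)), (np.float64(-0.0154), np.float64(-0.0012)), (np.float64(-0.0155), np.float64(0.0003)), (np.float64(-0.0154), np.float64(0.0019)), (np.float64(-0.0151), np.float64(0.0034)), (np.float64(-0.0147), np.float64(0.0049)), (np.float64(-0.0141), np.float64(0.0063)), (np.float64(-0.0134), np.float64(0.0077)), (np.float64(-0.0126), np.float64(0.009)), (np.float64(-0.0116), np.float64(0.0102)), (np.float64(-0.0106), np.float64(0.0113)), (np.float64(-0.0094), np.float64(0.0123)), (np.float64(-0.0081), np.float64(0.0132)), (np.float64(-0.0067), np.float64(0.014)), (np.float64(-0.0053), np.float64(0.0146)), (np.float64(-0.0038), np.float64(0.015)), (np.float64(-0.0023), np.float64(0.0153)), (np.float64(-0.0008), np.float64(0.0155))]
```

Call:
arm_command --series '[{"linear": [0, -0.015, -0.003], "turn": 0}, {"linear": [0, -0.0155, -0.001], "turn": 0}, {"linear": [0, -0.0155, 0], "turn": 0}, {"linear": [0, -0.0155, 0.002], "turn": 0}, {"linear": [0, -0.015, 0.0035], "turn": 0}, {"linear": [0, -0.0145, 0.005], "turn": 0}, {"linear": [0, 0, 0], "turn": 0}]'

```text
t: 37.75
ee_pos: [568.6, -175.3, 241.6]
orientation: [2.23, 2.212, 0.001]
ft_force: [-3.0, 0.8, 6.1]
width: 15.3
grasp_force: 30.0
```

Call:
arm_command --series '[{"linear": [0, -0.014, 0.0065], "turn": 0}, {"linear": [0, -0.0135, 0.0075], "turn": 0}, {"linear": [0, -0.0125, 0.009], "turn": 0}, {"linear": [0, -0.0115, 0.01], "turn": 0}, {"linear": [0, 0, 0], "turn": 0}]'

```text
t: 38.25
ee_pos: [517.3, -174.9, 206.8]
orientation: [2.23, 2.212, 0.001]
ft_force: [3.3, -0.9, -8.9]
width: 15.1
grasp_force: 30.0
```

Run:
```python
from h import *
go([516,-176,205]);p=ctrl.get_obs()["ee_pos"]-[624,0,94];print(np.hypot(p[0],p[2]))
```

```text
{'pos': array([ 517.3, -174.9,  206.8]), 'tool y deg': -0.5, 'q6': -0.34, 't': 38.2, 'w': 15.1, 'shift': array([-0.0011, -0.0013,  0.0018])}
155.30862604425076
```

Radius 155.3 mm: the arc model fits. I continue down.

Call:
arm_command --series '[{"linear": [0, -0.0105, 0.0115], "turn": 0}, {"linear": [0, -0.0095, 0.0125], "turn": 0}, {"linear": [0, -0.008, 0.013], "turn": 0}, {"linear": [0, -0.007, 0.014], "turn": 0}, {"linear": [0, -0.0055, 0.0145], "turn": 0}, {"linear": [0, -0.004, 0.015], "turn": 0}, {"linear": [0, 0, 0], "turn": 0}]'

```text
t: 38.95
ee_pos: [475.2, -174.7, 126.4]
orientation: [2.229, 2.21, 0.004]
ft_force: [10.2, 1.7, -11.1]
width: 15.3
grasp_force: 30.0
```

Call:
arm_command --series '[{"linear": [0, -0.002, 0.012], "turn": 0}, {"linear": [0, -0.001, 0.008], "turn": 0}, {"linear": [0, 0, 0.006], "turn": 0}, {"linear": [0, 0, 0.004], "turn": 0}, {"linear": [0, 0, 0], "turn": 0}]'

```text
t: 39.45
ee_pos: [472.7, -175.0, 98.6]
orientation: [2.228, 2.21, 0.004]
ft_force: [4.2, 2.1, 7.7]
width: 15.2
grasp_force: 30.0
```

Call:
arm_command --series '[{"linear": [0, 0, 0.003], "turn": 0}, {"linear": [0, 0, 0], "turn": 0}]'

```text
t: 39.65
ee_pos: [472.8, -175.4, 97.0]
orientation: [2.227, 2.209, 0.003]
ft_force: [-1.8, 2.2, 26.7]
width: 15.6
grasp_force: 30.0
```

Call:
arm_command --series '[{"linear": [0, 0, 0.002], "turn": 0}, {"linear": [0, 0, 0], "turn": 0}]'

```text
t: 39.85
ee_pos: [472.7, -175.6, 95.6]
orientation: [2.226, 2.209, 0.003]
ft_force: [-4.4, 1.3, 34.1]
width: 15.2
grasp_force: 30.0
```

The lid is against its stop (34 N reaction). I release it and go to look at the pin and slot.

Call:
arm_command --jaw 0.1 --series '[{"linear": [0, 0, -0.002], "turn": 0}, {"linear": [0, 0, 0], "turn": 0}, {"linear": [0, 0, 0], "turn": 0}, {"linear": [0, 0, -0.03], "turn": 0}, {"linear": [0, 0, -0.045], "turn": 0}, {"linear": [0, 0, -0.045], "turn": 0}, {"linear": [0, 0, -0.035], "turn": 0}, {"linear": [0, 0, 0], "turn": 0}]'

```text
t: 40.65
ee_pos: [472.5, -175.5, 253.4]
orientation: [2.225, 2.207, 0.005]
ft_force: [-0.3, -0.7, 0.0]
width: 48.4
grasp_force: 0.0
```

Call:
arm_command --series '[{"linear": [-0.045, -0.014, 0], "turn": 0}, {"linear": [-0.045, -0.014, 0], "turn": 0}, {"linear": [-0.045, -0.014, 0], "turn": 0}, {"linear": [0, 0, 0], "turn": 0}, {"linear": [0, 0, 0], "turn": 0}]'

```text
t: 41.15
ee_pos: [426.1, -309.4, 247.6]
orientation: [-2.231, -2.208, 0.0]
ft_force: [0.5, 0.4, 0.3]
width: 48.6
grasp_force: 0.0
```

Run:
```python
from h import *
go();i=img("wrist","w17");print(proj(i,(414,-224,112)).round(),proj(i,(439,-334,97)).round())
u,v=proj(i,(414,-224,112)).astype(int);a=cv2.resize(i["frame"][v-50:v+50,u-50:u+50],(300,300),interpolation=2)
cv2.imwrite("pics/v17.png",np.hstack([i["frame"][:300],a]))
```

```text
{'pos': array([ 426.1, -309.4,  247.6]), 'tool y deg': -0.6, 'q6': -0.64, 't': 41.1, 'w': 48.6}
[233.  88.] [264. 210.]
```

View pics/v17.png

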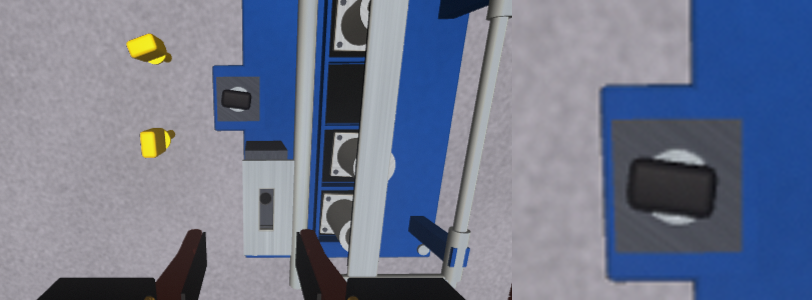

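The lid is shut. The slot is centred at about (266,208), with a dark round bore visible through it near (265,198). The pin's black grip is at about (237,100), with its long side nearly along x. I measure these exactly.

Run:
```python
from h import *
i=img("wrist");f=i["frame"];g=cv2.cvtColor(f,cv2.COLOR_BGR2GRAY)
m=(g<48).astype(np.uint8);m[:85]=0;m[118:]=0;m[:,:217]=0;m[:,258:]=0
c=max(blobs(m,50),key=cv2.contourArea);r=cv2.minAreaRect(c);b=cv2.boxPoints(r);W=np.array([ray(i,p,112)[:2] for p in b])
e=[(np.linalg.norm(W[(k+1)%4]-W[k]),np.degrees(np.arctan2(*(W[(k+1)%4]-W[k])[::-1]))) for k in range(4)];print("pin",r[0],np.round(e,1).tolist(),ray(i,r[0],112).round(1))
for v in range(182,234,3): print(v,g[v,254:280].tolist())
```

```text
pin (235.5272979736328, 100.2679214477539) [[13.6, 81.0], [23.5, -7.0], [13.6, -97.6], [23.8, 172.9]] [ 415.8 -233.   112. ]
182 [171, 174, 177, 174, 175, 173, 174, 175, 176, 177, 178, 179, 180, 180, 177, 174, 175, 174, 171, 170, 174, 176, 178, 177, 180, 179]
185 [172, 177, 177, 176, 175, 175, 175, 174, 176, 177, 178, 179, 181, 180, 178, 174, 176, 175, 173, 172, 174, 177, 179, 178, 180, 180]
188 [172, 176, 178, 175, 173, 170, 170, 169, 171, 172, 173, 174, 174, 175, 174, 169, 171, 170, 166, 169, 174, 179, 177, 178, 179, 181]
191 [173, 177, 178, 175, 167, 106, 82, 82, 81, 81, 80, 82, 83, 83, 83, 83, 83, 81, 78, 135, 167, 178, 176, 178, 180, 180]
194 [172, 177, 178, 175, 166, 106, 76, 60, 49, 44, 42, 42, 43, 46, 65, 76, 82, 81, 76, 135, 173, 178, 179, 179, 181, 181]
197 [173, 176, 179, 175, 165, 87, 46, 44, 44, 43, 43, 43, 43, 43, 42, 41, 52, 72, 76, 137, 172, 179, 179, 180, 181, 182]
200 [173, 178, 178, 175, 165, 85, 45, 43, 44, 42, 42, 42, 44, 44, 43, 41, 54, 74, 93, 140, 175, 180, 179, 179, 182, 181]
203 [173, 177, 179, 177, 165, 104, 72, 56, 48, 45, 42, 44, 45, 46, 57, 72, 81, 81, 9
[... 586 characters left out ...]
83, 83, 84, 83, 84, 84, 111, 148, 179, 181, 180, 183, 184, 182]
221 [175, 177, 178, 173, 163, 104, 83, 82, 84, 82, 83, 83, 83, 84, 82, 83, 83, 84, 110, 150, 179, 181, 179, 181, 183, 181]
224 [173, 178, 179, 173, 146, 99, 83, 84, 83, 83, 84, 85, 84, 84, 84, 83, 85, 84, 106, 155, 181, 181, 180, 182, 184, 182]
227 [175, 178, 179, 173, 148, 97, 82, 81, 83, 85, 84, 82, 81, 80, 80, 78, 79, 78, 106, 154, 180, 181, 180, 182, 183, 180]
230 [174, 177, 177, 173, 149, 116, 108, 109, 109, 111, 111, 113, 116, 117, 115, 112, 111, 110, 137, 161, 181, 181, 180, 183, 182, 180]
233 [174, 178, 178, 176, 174, 176, 176, 177, 175, 177, 180, 183, 187, 185, 180, 179, 176, 172, 173, 178, 182, 182, 180, 183, 182, 179]
```

Run:
```python
from h import *
i=img("wrist")
print("bore",ray(i,(264.8,198.7),70).round(1),"slot",ray(i,(266,209.9),97).round(1), "slot ends",ray(i,(266,190),97).round(1),ray(i,(266,231),97).round(1))
go([415.5,-233,190])
```

```text
bore [ 442.  -329.9   70. ] slot [ 442.  -332.5   97. ] slot ends [ 442. -313.   97.] [ 442.1 -354.    97. ]
{'pos': array([ 427.1, -307.9,  248.4]), 'tool y deg': -0.4, 'q6': -0.64, 't': 41.3, 'w': 48.3, 'shift': array([ 0.0748, -0.0121,  0.0585])}
```

Call:
arm_command --series '[{"linear": [0.038, -0.005, 0.02], "turn": 0}, {"linear": [0.038, -0.005, 0.02], "turn": 0}, {"linear": [0, 0, 0.01], "turn": 0.14}, {"linear": [0, 0, 0], "turn": 0.14}, {"linear": [0, 0, 0], "turn": 0.14}, {"linear": [0, 0, 0], "turn": 0.14}, {"linear": [0, 0, 0], "turn": 0.14}, {"linear": [0, 0, 0], "turn": 0.14}, {"linear": [0, 0, 0], "turn": 0.14}, {"linear": [0, 0, 0], "turn": 0.14}]'

```text
t: 42.3
ee_pos: [418.0, -231.6, 199.1]
orientation: [-3.066, -0.685, 0.0]
ft_force: [-0.1, 0.1, -0.2]
width: 48.4
grasp_force: 0.0
```

Call:
arm_command --series '[{"linear": [0, 0, 0], "turn": 0.14}, {"linear": [0, 0, 0], "turn": 0.14}, {"linear": [0, 0, 0], "turn": 0.14}, {"linear": [0, 0, 0], "turn": 0.14}, {"linear": [0, 0, 0], "turn": 0.011}, {"linear": [0, 0, 0], "turn": 0}, {"linear": [0, 0, 0], "turn": 0}]'

```text
t: 43.0
ee_pos: [417.9, -232.6, 199.1]
orientation: [-3.135, 0.195, 0.0]
ft_force: [0.2, 0.1, -0.4]
width: 48.3
grasp_force: 0.0
```

Run:
```python
from h import *
go([415.5,-233,98],-97.5)
```

```text
{'pos': array([ 417.9, -232.6,  199.1]), 'tool y deg': -97.1, 'q6': 1.16, 't': 43.0, 'w': 48.3, 'shift': array([-0.0023,  0.0007,  0.1011]), 'turn': 0.006}
```

Call:
arm_command --jaw -0.2 --series '[{"linear": [-0.002, 0.001, 0.03], "turn": 0}, {"linear": [0, 0, 0.03], "turn": 0}, {"linear": [0, 0, 0.02], "turn": 0}, {"linear": [0, 0, 0.015], "turn": 0}, {"linear": [0, 0, 0.006], "turn": 0}, {"linear": [0, 0, 0], "turn": 0}]'

```text
t: 43.6
ee_pos: [415.3, -233.5, 97.6]
orientation: [-3.135, 0.199, 0.002]
ft_force: [0.3, -0.3, 0.2]
width: 34.8
grasp_force: 0.0
```

Run:
```python
from h import *
go([415.5,-233,98],-97.5);print(ctrl.get_obs()["ft_force"].round(1))
```

```text
{'pos': array([ 415.3, -233.5,   97.6]), 'tool y deg': -97.3, 'q6': 1.16, 't': 43.6, 'w': 34.8, 'shift': array([ 0.0001, -0.0006, -0.0004]), 'turn': 0.004}
[ 0.3 -0.3  0.2]
```

Call:
arm_command --jaw -1 --series '[{"linear": [0, 0, 0], "turn": 0}, {"linear": [0, 0, 0], "turn": 0}, {"linear": [0, 0, 0], "turn": 0}, {"linear": [0, 0, 0], "turn": 0}, {"linear": [0, 0, 0], "turn": 0}, {"linear": [0, 0, 0], "turn": 0}]'

```text
t: 44.2
ee_pos: [416.1, -234.1, 98.9]
orientation: [3.135, -0.201, 0.002]
ft_force: [-1.0, 0.5, 5.9]
width: 13.7
grasp_force: 30.0
```

Call:
arm_command --series '[{"linear": [0, 0, -0.015], "turn": 0}, {"linear": [0, 0, -0.025], "turn": 0}, {"linear": [0, 0, -0.03], "turn": 0}, {"linear": [0, 0, -0.03], "turn": 0}, {"linear": [0, 0, 0], "turn": 0}, {"linear": [0, 0, 0], "turn": 0}]'

```text
t: 44.8
ee_pos: [415.7, -233.9, 198.4]
orientation: [3.135, -0.201, 0.002]
ft_force: [-0.2, -0.0, -1.0]
width: 14.0
grasp_force: 30.0
```

Run:
```python
from h import *
go([442,-330,190],-90.6)
i=img("side","s18");print(proj(i,(415,-233,112+100)),proj(i,(415,-233,115)))
c=i["frame"]
for z in range(110,225,8):
    u,v=proj(i,(415.3,-233.5,z)).round().astype(int);print(z,(u,v),c[v,u-8:u+9:2].sum(1).tolist())
```

```text
{'pos': array([ 415.7, -233.9,  198.4]), 'tool y deg': -97.3, 'q6': 1.16, 't': 44.8, 'w': 14.0, 'shift': array([0.0384, 0.092 , 0.0085]), 'turn': -0.118}
[210.83999814 203.86785509] [212.70179736 242.45213238]
110 (np.int64(213), np.int64(244)) [342, 330, 331, 337, 317, 333, 275, 353, 363]
118 (np.int64(213), np.int64(241)) [333, 345, 333, 224, 156, 319, 321, 324, 338]
126 (np.int64(213), np.int64(238)) [322, 340, 315, 156, 160, 286, 335, 329, 347]
134 (np.int64(212), np.int64(235)) [335, 326, 345, 238, 167, 193, 330, 331, 323]
142 (np.int64(212), np.int64(232)) [336, 334, 336, 192, 166, 196, 327, 324, 340]
150 (np.int64(212), np.int64(229)) [343, 324, 338, 150, 165, 228, 331, 343, 337]
158 (np.int64(212), np.int64(226)) [339, 348, 341, 152, 157, 220, 333, 343, 343]
166 (np.int64(212), np.int64(223)) [340, 346, 200, 217, 201, 187, 318, 333, 336]
174 (np.int64(212), np.int64(220)) [343, 124, 32, 46, 55, 63, 65, 342, 337]
182 (np.int64(212), np.int64(216)) [323, 74, 50, 66, 83, 63, 41, 339, 350]
190 (np.int64(211), np.int64(213)) [344, 193, 71, 42, 50, 80, 63, 68, 336]
198 (np.int64(211), np.int64(210)) [344, 173, 67, 48, 68, 65, 61, 27, 341]
206 (np.int64(211), np.int64(206)) [347, 118, 51, 67, 38, 51, 47, 69, 340]
214 (np.int64(211), np.int64(203)) [60, 71, 60, 65, 62, 57, 75, 65, 30]
222 (np.int64(211), np.int64(200)) [52, 80, 69, 45, 63, 49, 61, 68, 64]
```

Call:
arm_command --series '[{"linear": [0.013, 0.031, 0], "turn": 0}, {"linear": [0.013, 0.031, 0], "turn": 0}, {"linear": [0.0125, 0.03, 0], "turn": 0}, {"linear": [0, 0, 0.005], "turn": -0.118}, {"linear": [0, 0, 0], "turn": 0}, {"linear": [0, 0, 0], "turn": 0}]'

```text
t: 45.45
ee_pos: [441.0, -329.1, 191.6]
orientation: [-3.139, 0.02, 0.004]
ft_force: [-0.0, -0.0, 0.3]
width: 14.0
grasp_force: 30.0
```

Run:
```python
from h import *
go([442,-330,190],-90.6)
i=img("side","s19")["frame"];o=ctrl.get_obs()["ee_pos"];s=img("side")
for dz in range(-80,-28,6):
    u,v=proj(s,(o[0],o[1],o[2]+dz));r=s["frame"][int(round(v)),int(u)-9:int(u)+10].sum(1);print(dz,round(u,1),int(round(v)),int(u)-9,r.tolist())
```

```text
{'pos': array([ 441. , -329.1,  191.6]), 'tool y deg': -90.7, 'q6': 0.92, 't': 45.5, 'w': 14.0, 'shift': array([0.001 , 0.0009, 0.0016]), 'turn': -0.003}
-80 226.4 272 217 [373, 367, 374, 374, 366, 366, 342, 237, 160, 163, 195, 262, 297, 355, 374, 375, 358, 367, 370]
-74 226.4 269 217 [376, 371, 373, 371, 370, 364, 295, 149, 162, 160, 155, 221, 368, 366, 368, 373, 364, 366, 370]
-68 226.3 267 217 [364, 361, 364, 368, 365, 359, 280, 147, 148, 170, 152, 229, 362, 361, 377, 371, 366, 365, 364]
-62 226.2 264 217 [255, 250, 253, 261, 294, 288, 220, 150, 156, 165, 150, 215, 335, 339, 347, 350, 345, 343, 346]
-56 226.1 262 217 [174, 183, 179, 180, 179, 181, 164, 163, 158, 166, 162, 171, 186, 205, 191, 192, 204, 194, 188]
-50 226.1 260 217 [167, 177, 168, 181, 180, 171, 137, 158, 157, 159, 153, 171, 188, 190, 202, 200, 198, 203, 198]
-44 226.0 257 216 [179, 189, 178, 176, 171, 174, 181, 150, 157, 160, 165, 167, 170, 203, 202, 206, 195, 202, 203]
-38 225.9 255 216 [176, 178, 171, 177, 180, 180, 173, 152, 157, 157, 166, 162, 176, 203, 195, 206, 206, 209, 209]
-32 225.8 252 216 [192, 190, 197, 195, 167, 176, 236, 284, 307, 314, 301, 303, 237, 197, 176, 199, 205, 208, 201]
```

Call:
arm_command --series '[{"linear": [0.001, 0.001, 0.006], "turn": 0}, {"linear": [0, 0, 0.006], "turn": 0}, {"linear": [0, 0, 0.004], "turn": 0}, {"linear": [0, 0, 0.003], "turn": 0}, {"linear": [0, 0, 0], "turn": 0}]'

```text
t: 46.05
ee_pos: [442.8, -330.8, 173.6]
orientation: [-3.141, 0.016, 0.001]
ft_force: [-0.9, 0.7, -0.7]
width: 13.7
grasp_force: 30.0
```

Call:
arm_command --series '[{"linear": [0, 0, 0.003], "turn": 0}, {"linear": [0, 0, 0.003], "turn": 0}, {"linear": [0, 0, 0.002], "turn": 0}, {"linear": [0, 0, 0], "turn": 0}]'

```text
t: 46.45
ee_pos: [442.9, -330.9, 165.9]
orientation: [-3.141, 0.016, 0.001]
ft_force: [-0.4, -0.0, -0.2]
width: 13.9
grasp_force: 30.0
```

Call:
arm_command --series '[{"linear": [0, 0, 0.003], "turn": 0}, {"linear": [0, 0, 0.003], "turn": 0}, {"linear": [0, 0, 0], "turn": 0}]'

```text
t: 46.75
ee_pos: [442.8, -330.8, 159.7]
orientation: [-3.141, 0.016, 0.001]
ft_force: [-1.1, -0.4, -0.4]
width: 14.0
grasp_force: 30.0
```

Call:
arm_command --series '[{"linear": [0, 0, 0.003], "turn": 0}, {"linear": [0, 0, 0.003], "turn": 0}, {"linear": [0, 0, 0.002], "turn": 0}, {"linear": [0, 0, 0], "turn": 0}]'

```text
t: 47.15
ee_pos: [442.9, -330.9, 151.8]
orientation: [-3.141, 0.016, 0.001]
ft_force: [-0.5, 0.4, -0.4]
width: 13.8
grasp_force: 30.0
```

Call:
arm_command --series '[{"linear": [0, 0, 0.002], "turn": 0}, {"linear": [0, 0, 0.001], "turn": 0}, {"linear": [0, 0, 0], "turn": 0}]'

```text
t: 47.45
ee_pos: [443.0, -331.0, 149.0]
orientation: [-3.141, 0.016, 0.0]
ft_force: [-0.2, -0.0, -0.1]
width: 13.8
grasp_force: 30.0
```

Call:
arm_command --series '[{"linear": [0, 0, 0.003], "turn": 0}, {"linear": [0, 0, 0.003], "turn": 0}, {"linear": [0, 0, 0], "turn": 0}]'

```text
t: 47.75
ee_pos: [442.8, -330.8, 142.7]
orientation: [-3.141, 0.016, 0.001]
ft_force: [-0.3, -0.8, -2.1]
width: 13.9
grasp_force: 30.0
```

Call:
arm_command --series '[{"linear": [0, 0, 0.003], "turn": 0}, {"linear": [0, 0, 0.003], "turn": 0}, {"linear": [0, 0, 0], "turn": 0}]'

```text
t: 48.05
ee_pos: [442.9, -330.9, 136.7]
orientation: [-3.141, 0.016, 0.001]
ft_force: [-0.9, 0.8, -1.6]
width: 13.7
grasp_force: 30.0
```

Call:
arm_command --series '[{"linear": [0, 0, 0.003], "turn": 0}, {"linear": [0, 0, 0.003], "turn": 0}, {"linear": [0, 0, 0.002], "turn": 0}, {"linear": [0, 0, 0], "turn": 0}]'

```text
t: 48.45
ee_pos: [442.9, -330.9, 128.8]
orientation: [-3.141, 0.016, 0.001]
ft_force: [-0.7, 0.9, -1.4]
width: 13.7
grasp_force: 30.0
```

Call:
arm_command --series '[{"linear": [0, 0, 0.002], "turn": 0}, {"linear": [0, 0, 0.002], "turn": 0}, {"linear": [0, 0, 0], "turn": 0}]'

```text
t: 48.75
ee_pos: [442.9, -331.0, 125.8]
orientation: [-3.141, 0.016, 0.0]
ft_force: [-4.5, 2.4, 7.7]
width: 13.7
grasp_force: 30.0
```

The collar touches at the expected height. I press slightly, release and withdraw.

Call:
arm_command --series '[{"linear": [0, 0, 0.0015], "turn": 0}, {"linear": [0, 0, 0], "turn": 0}, {"linear": [0, 0, 0], "turn": 0}]'

```text
t: 49.05
ee_pos: [443.0, -331.0, 125.7]
orientation: [3.142, -0.016, 0.0]
ft_force: [-8.6, 5.8, 21.1]
width: 14.0
grasp_force: 30.0
```

Call:
arm_command --jaw -0.3 --series '[{"linear": [0, 0, 0], "turn": 0}, {"linear": [0, 0, 0], "turn": 0}, {"linear": [0, 0, 0], "turn": 0}, {"linear": [0, 0, 0], "turn": 0}, {"linear": [0, 0, -0.03], "turn": 0}, {"linear": [0, 0, -0.04], "turn": 0}, {"linear": [0, 0, -0.04], "turn": 0}, {"linear": [-0.03, 0, -0.03], "turn": 0}, {"linear": [-0.03, 0, 0], "turn": 0}, {"linear": [0, 0, 0], "turn": 0}]'

```text
t: 50.05
ee_pos: [380.8, -330.1, 264.4]
orientation: [3.141, -0.018, -0.0]
ft_force: [1.3, 0.4, -0.2]
width: 30.9
grasp_force: 0.0
```

Run:
```python
from h import *
go();s=img("side","s20");w=img("wrist","w20")
f=s["frame"]
for z in range(85,160,6):
    u,v=proj(s,(442.5,-331,z)).round().astype(int);print(z,(u,v),f[v,u-8:u+9:2].sum(1).tolist())
t=img("top","t20");g=cv2.cvtColor(w["frame"],cv2.COLOR_BGR2GRAY)
p=proj(w,(442.5,-331,139));print(p)
# lid level: expected tube ends when shut
for y in (-112,-416): print("tube",y,proj(s,(469.5,y,94)).round(1),proj(t,(469.5,y,94)).round(1))
T=t["frame"].astype(int).sum(2)//3
for u in (325,345): print(u,[(v,int(T[v,u])) for v in range(212,236,2)])
S=f.astype(int).sum(2)//3
for y in (-130,-180,-240):
    u,v=proj(s,(469.5,y,94)).round().astype(int);print(y,u,v,S[v,u-10:u+11:2].tolist())
```

```text
{'pos': array([ 380.8, -330.1,  264.4]), 'tool y deg': -90.7, 'q6': 0.84, 't': 50.0, 'w': 30.9}
85 (np.int64(227), np.int64(283)) [366, 372, 290, 144, 166, 185, 378, 375, 380]
91 (np.int64(227), np.int64(281)) [376, 373, 277, 144, 186, 180, 360, 375, 375]
97 (np.int64(227), np.int64(278)) [374, 329, 161, 252, 259, 268, 277, 377, 371]
103 (np.int64(227), np.int64(276)) [372, 81, 28, 12, 20, 18, 12, 277, 373]
109 (np.int64(227), np.int64(273)) [375, 97, 7, 5, 12, 17, 4, 223, 372]
115 (np.int64(227), np.int64(271)) [380, 35, 29, 18, 9, 4, 9, 233, 368]
121 (np.int64(227), np.int64(269)) [370, 17, 23, 20, 14, 32, 17, 298, 367]
127 (np.int64(227), np.int64(266)) [359, 21, 6, 13, 17, 1, 35, 286, 360]
133 (np.int64(227), np.int64(264)) [249, 27, 45, 48, 34, 43, 59, 274, 342]
139 (np.int64(227), np.int64(261)) [166, 74, 67, 41, 63, 49, 47, 160, 183]
145 (np.int64(227), np.int64(259)) [188, 178, 173, 197, 162, 159, 174, 196, 196]
151 (np.int64(227), np.int64(257)) [177, 171, 207, 197, 197, 199, 205, 215, 196]
157 (np.int64(226), np.int64(254)) [184, 189, 192, 203, 207, 192, 211, 207, 213]
[250.74002906 121.43255308]
tube -112 [235.6 218.7] [306.8 222.9]
tube -416 [243.4 308.7] [416.6 222.7]
325 [(212, 58), (214, 71), (216, 75), (218, 78), (220, 114), (222, 132), (224, 111), (226, 73), (228, 73), (230, 72), (232, 73), (234, 73)]
345 [(212, 52), (214, 65), (216, 67), (218, 71), (220, 115), (222, 138), (224, 120), (226, 70), (228, 65), (230, 65), (232, 66), (234, 65)]
-130 236 223 [112, 111, 115, 111, 106, 110, 125, 115, 111, 113, 112]
-180 237 235 [108, 112, 110, 112, 89, 112, 125, 113, 112, 109, 108]
-240 238 251 [69, 66, 68, 67, 69, 111, 129, 121, 60, 70, 67]
```

The pin's grip spans z≈101–139, which is fully home. The tube is at its shut position and the arm is clear, so I hand in.

```bash
python3 -c "
from workcell import ctrl
print(ctrl.close_job())"
```

```text
the job is handed in; nothing more can be done
None
```

The job is done and handed in: both fallen sleeves stand upright in cell0 and cell1 beside the one packed in cell3, the hold-down frame is shut, and the locking pin is home to its collar, all at about 50 s of the 210 s allowed.

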